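Rebuild the washed grinder's spindle stack and lock it

TASK

Put the washed grinder back together: thread the granite stone down the square spindle until it sits fully home on the base, and then the steel collar, flange down, fully home on top of the stone; lower each one all the way, do not let it drop. Once both are on and let go, swing the lock lever so that its pointer stands in the marked notch, between the two ribs. Leave the other things on the plinth where they are.

Things in the scene. Friction and masses are not known exactly. Their poses are not given: they have to be found in the camera images.
- grinder: Grinder base, a fixed grey box 170 (x) x 280 (y) mm with its top 55 mm above the plinth; it stands at any place and turn. Origin: centre of its underside; z up. The square steel spindle rises at (0, +70) mm of its frame, the lock lever turns about a vertical axis at (0, -20) mm.
- seat (a point): Centre of the round steel seat (100 mm across, 60 mm above the plinth) at the foot of the spindle; axes as the grinder's. The spindle stands up on it: 24 mm square with sides along the grinder's x and y, 88 mm tall above the seat, its last 14 mm a round cone from 24 down to 13 mm across.
- stone: Dark grey granite stone, the thicker ring, 0.5 kg: round body 90 mm across, 30 high, with a square neck 46 x 46 on it up to 56 mm above the underside (grip two facing flats). Square through bore 28 x 28, sides parallel to the neck's: it passes the spindle only when squared up, any quarter turn. Origin: centre of the underside; z along the bore, x and y along the neck's sides.
- collar: Steel collar, the thinner ring: round flange 80 mm across and 8 mm high with a square neck 46 x 46 mm up to 38 mm above its underside; about 0.25 kg. The same 28 x 28 mm square bore. Origin: centre of the flange's underside, z up along the bore, x and y along the neck's sides. At home on the stone its underside is 56 mm above the seat.
- lock_lever (a joint): Angle (rad) of the lock lever, a flat steel arm turning about a vertical axis; 0 to 2.0, growing anticlockwise seen from above. At 0 the arm points along -150 degrees in the grinder's frame (from its +x towards its +y). Starts between 0 and 0.4. The marked notch is at 1.2. The lever stays where it is left (2 to 3 N at the knob moves it).
- knob (a point): Top centre of the lever's upright round black knob, 24 mm across and 45 mm tall, 90 mm from the lever's axis; 121 mm above the plinth. The arm's end, 12 mm beyond the knob's axis, is its pointer.
- notch (a point): The point where the top centre of the knob is when the lever stands in the marked notch. The notch is the gap between two short raised dark radial ribs on the top of the base, on the thin arc just beyond the pointer.
- katori: Bystander: steel bowl 90 mm across, 40 mm high. Origin: centre of its underside.
- bottle: Bystander: glass bottle with cap, 66 mm across, 190 mm tall. Origin: centre of its underside.
- spatula: Bystander: green spatula 200 mm long, lying along its x. Origin: underside.
- rolling_pin: Bystander: wooden rolling pin 340 mm long, 44 mm thick, lying along its x. Origin: underside at mid-length.
- mug: Bystander: steel mug 76 mm across, 85 mm high. Origin: centre of its underside.
- brush: Bystander: wooden scrubbing brush 170 mm long, lying along its x. Origin: underside.
There are look-alikes about, which are no part of the job. Leave any red look-alike of the stone alone.

How it is judged:
By the outcome, as a careful person would: the job done as asked, in the order asked, and still so for the second after the job is handed in, with the robot touching nothing.
It also fails if it takes over 70 s, if anything falls off the work surface, if the arm or the gripper's body presses on something with over 40 N, if the wrist force passes 120 N, or if a joint passes its speed limit or range.

ROBOT

A 6-joint arm with a two-finger parallel gripper is mounted at the origin on the work surface. World frame = base frame: x ahead of the robot, y to its left, z up, the work surface at z = 0. Lengths are in m, angles in rad, forces in N, time in s.
With the tool pointing down it reaches from about 0.35 to 0.925 m from the base axis. Payload 6.4 kg.
Tool frame: the origin (TCP) lies at the centre of the arm's flange, where the gripper is bolted on; the fingertips stand 173 mm ahead of it and the grasp point (between the pads) lies 155 mm ahead of it (ctrl.pinch_z is the distance from the TCP to the grasp point, in m); z points along the fingers, y is the line along which they close (so a half turn about z gives the same grasp; the last joint's range is limited). The gripper opens to 85 mm and grips with 20 to 120 N. Pads are 22 mm wide; open, the fingers measure 114 mm over their backs; the gripper's body (76 mm by 85 mm) begins 54 mm behind the grasp point. The pads swing forward as they close: fully open they stand 13 mm farther back than shut.
Start: joints at [1.019, 0.245, 1.558, -0, 1.339, -0.174], TCP at [0.24, 0.604, 0.405] pointing down, gripper open.
Joint ranges: [-3.13, 3.13], [-1.02, 2.26], [0.13, 2.54], [-0.95, 4.09], [0.21, 2.88], [-2.74, 2.74]. Speed limits (rad/s): [2.57, 2.57, 3.14, 3.14, 3.14, 3.14].

INTERFACE

Orientations are given as a unit quaternion [w, x, y, z].
In Python, from station import monitor, imaging, ctrl, spotter gives the robot as it stands.
- The arm moves only by the tool servo_tool, never from a script. Its argument "increments" is a list of rows, each an object of numbers: "tx", "ty", "tz": the shift along the tool's x, y, z each as a share of 0.1 m, from -1 to 1; "ax", "ay", "az": the turn, a rotation vector about the tool's x, y, z each as a share of 0.5 rad, from -1 to 1. A call has 1 to 12 rows; each row is the pose to reach, as a shift and turn from the pose commanded when the call began, along the tool's axes at that moment; what a row does not reach only later rows make up. A row lasts 1/12 s, in which the tool goes at most 41.7 mm and 7.16 degrees, less where a joint would pass 70% of its speed; a pose out of reach is approached as far as the arm can. A call with a number of a shift or a turn outside -1 to 1 is refused whole. A call with a gripper value outside its range is refused whole. "fingers" is the closure, from 0 (fully open) to 1 (shut), set as the call begins (left out, the last holds). The fingers move at their own pace and stop on an object; "newtons" is the grip in N (left out, the last holds). Time passes only in rows, so rows that repeat a pose let the fingers close. It gives the time, the measured TCP pose, the force, the opening and the grip force at its end, in the units of the state.
- monitor.observe(): the state, without advancing time (a new reading comes with each control period).
- imaging.camera(name): name is "side" or "top"; returns (picture, depth): 384x512x3 uint8, red, green, blue; 384x512 float32, m along the optical axis (not along the pixel's ray), 0 where there is no reading.
- imaging.get_calibration(name): a dict with "camera_matrix" (3x3 intrinsics, pixels), "R" (3x3) and "t" (3): a world point X has camera coordinates R X + t. Camera axes: x right, y down, z forward; pixel columns grow to the right and rows downward; lengths in m; the calibration is good to about 2 mm. A picture is of the moment at which its call begins. get_calibration takes no time and is no camera call.
- ctrl.sign_off(): hands the job in; it is judged then, once.
Trained networks look in the newest picture that a camera, given by its name, has taken for a name from the list of things; names that differ only in an ending like _2 or _b are one class to them, and where a whole thing is asked for, a point or a joint stands for the part that bears it (a point fixed in the world has none). Each returns a list of dicts, best first, with "conf" (0 to 1); they miss things now and then, are a little off and sometimes report something else, mostly with a low value. They report only what shows in the picture. A call takes as long as a camera call. They do not tell look-alikes from the thing itself.
- spotter.masks_of(target, camera): "mask" (384x512 bool, what is visible of it) and "location" ([row, column] in pixels, amid what is visible of it).
The state is a dict: "t": time; "qpos": joint angles; "joint_vel": joint speeds; "effort": joint torques, N m; "ee_pos": TCP position; "tool_rot": TCP orientation; "force": force on the tool from outside, world axes, zero at the start; "moment": the same for the moment, N m; "finger_gap": finger opening in m; "grip_force": force on a finger pad.
Only numpy, scipy, OpenCV 4.12 (cv2) and the standard library are available. Lean on these libraries where they do the work, as an engineer would, in place of code of your own. Each camera call takes 0.05 s, during which the arm holds its last target. There are 200 camera calls.

## Working session

There is one attempt and no reset: what is moved stays moved. The work goes in short steps, Python scripts to look and compute and a tool call to move; the robot and the scene stay as the last step left them, time stands still between calls to the robot, and variables do not carry over. Pictures are saved under pics/ and viewed, at most 10 in all, crops included, and the job is handed in when it is done.

Besides the shell and the picture viewer there is one more tool, called after "Emit:" by a JSON object that holds its "fn" and its "kwargs", one argument or row to a line. servo_tool: Moves the arm, as the interface text tells. Its arguments: {"type":"object","properties":{"increments":{"type":"array"},"fingers":{"type":"number"},"newtons":{"type":"number"}},"required":["increments"]}

```bash
mkdir -p pics; ls; python3 - <<'E'
from station import monitor, imaging, ctrl, spotter
import cv2, numpy as np
s=monitor.observe(); print({k:np.round(v,3) for k,v in s.items()}, ctrl.pinch_z)
ims=[]
for c in ("top","side"):
    im,d=imaging.camera(c); np.savez(f'{c}0.npz',im=im,d=d); ims.append(im)
    k=imaging.get_calibration(c); print(c,np.round(k['camera_matrix'],1).tolist(),np.round(k['R'],3).tolist(),np.round(k['t'],3), -np.round(k['R'].T@k['t'],3))
    for n in ("grinder","stone","collar","lock_lever"):
        for r in spotter.masks_of(n,c): print(n,c,round(r['conf'],2),r['location'],r['mask'].sum())
    cv2.imwrite(f'pics/{c}0.png',cv2.resize(im[:,:,::-1],(800,600)))
E
```

```text
pics
{'t': np.float64(0.0), 'qpos': array([ 1.019,  0.246,  1.559,  0.   ,  1.339, -0.174]), 'joint_vel': array([-0.001, -0.   , -0.   ,  0.001,  0.   , -0.   ]), 'effort': array([-1.0000e-03, -4.2951e+01, -3.2613e+01, -0.0000e+00,  5.0000e-03,
        0.0000e+00]), 'ee_pos': array([0.24 , 0.604, 0.404]), 'tool_rot': array([-0.   ,  0.188,  0.982, -0.001]), 'force': array([-1.012,  0.011, -1.358]), 'moment': array([-0.005, -0.006, -0.004]), 'grip_force': np.float64(0.0), 'finger_gap': np.float64(0.086)} 0.1547
top [[377.8, 0.0, 253.9], [0.0, 377.8, 192.1], [0.0, 0.0, 1.0]] [[0.01, -1.0, 0.004], [-0.995, -0.011, -0.102], [0.102, -0.003, -0.995]] [1.000e-03 4.510e-01 1.479e+00] [0.299 0.009 1.517]
grinder top 0.96 [157.5, 251.1] 3103
stone top 0.8 [215.7, 205.4] 428
stone top 0.78 [171.7, 176.9] 418
stone top 0.75 [252.0, 172.6] 401
stone top 0.64 [209.4, 173.6] 399
stone top 0.5 [136.3, 341.1] 382
collar top 0.63 [197.5, 124.4] 780
collar top 0.62 [200.4, 327.7] 313
lock_lever top 0.71 [210.0, 173.7] 387
lock_lever top 0.61 [228.0, 255.3] 434
lock_lever top 0.5 [160.3, 261.6] 118
side [[469.5, 0.0, 246.0], [0.0, 469.5, 188.6], [0.0, 0.0, 1.0]] [[0.992, -0.123, 0.004], [-0.092, -0.76, -0.643], [0.082, 0.638, -0.766]] [-0.437  0.108  1.664] [ 0.307 -1.033  1.345]
grinder side 0.82 [199.2, 287.1] 3274
stone side 0.75 [139.5, 221.7] 374
stone side 0.67 [167.0, 220.5] 440
stone side 0.63 [148.1, 180.5] 397
stone side 0.59 [142.2, 258.0] 363
collar side 0.87 [278.0, 252.6] 420
```

View pics/top0.png

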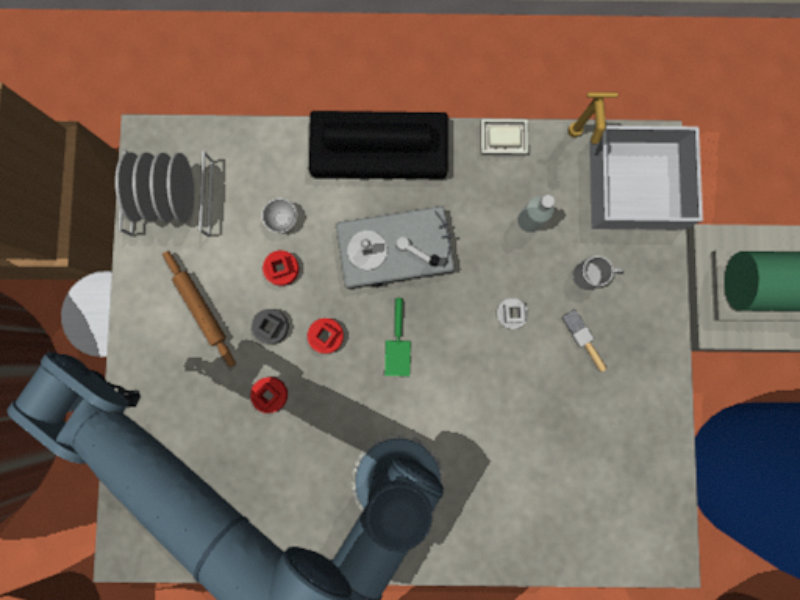

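View pics/side0.png

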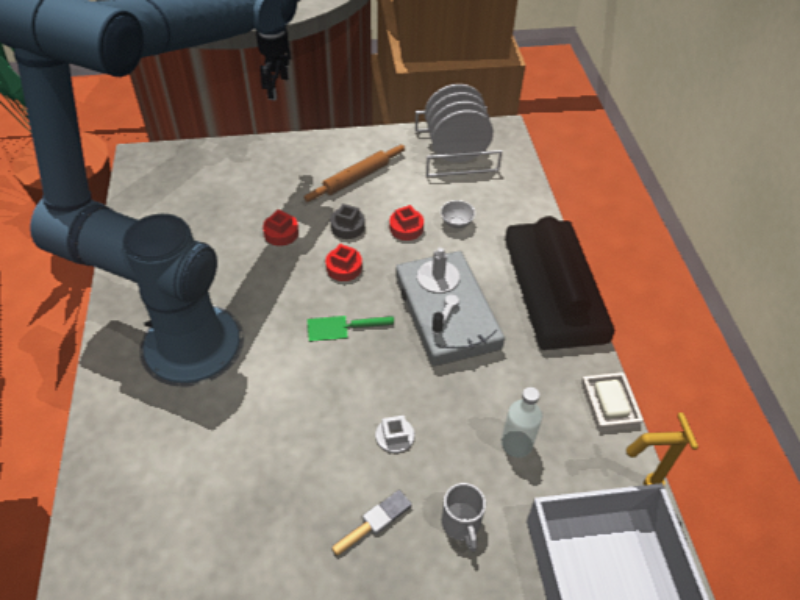

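The stone is the dark grey ring at (269,325) in the 800-px top view. The three red rings at (280,267), (325,335) and (268,395) are look-alikes. The only collar is at (512,313). The grinder is at (395,247), with its spindle on the left (+y) and the lever on the right.

```bash
cat > h.py <<'E'
from station import monitor, imaging, ctrl, spotter
import cv2, numpy as np
def cloud(im,d,c):
    k=imaging.get_calibration(c); K=k['camera_matrix']
    v,u=np.mgrid[:384,:512]; p=np.stack([(u-K[0,2])*d/K[0,0],(v-K[1,2])*d/K[1,1],d],-1)
    w=(p-k['t'])@k['R']; w[d<=0]=np.nan; return w
def pix(X,c):
    k=imaging.get_calibration(c); p=k['camera_matrix']@(k['R']@np.asarray(X)+k['t']); return p[:2]/p[2]
def load(c,i=0):
    z=np.load(f'{c}{i}.npz'); return z['im'],cloud(z['im'],z['d'],c)
def grab(c,i):
    im,d=imaging.camera(c); np.savez(f'{c}{i}.npz',im=im,d=d); return im,cloud(im,d,c)
def sel(w,xy,r,z0,z1):
    m=(np.hypot(w[...,0]-xy[0],w[...,1]-xy[1])<r)&(w[...,2]>z0)&(w[...,2]<z1); return w[m]
def crop(im,u,v,h,w,f,name):
    u,v=int(u),int(v); cv2.imwrite(name,cv2.resize(im[v-h:v+h,u-w:u+w,::-1],None,fx=f,fy=f,interpolation=cv2.INTER_CUBIC))
E
python3 - <<'E'
from h import *
for c in ('top','side'):
    im,w=load(c)
    print(c,'table z',np.nanmedian(sel(w,(0.45,-0.05),.04,-1,1)[:,2]),np.nanstd(sel(w,(0.45,-0.05),.04,-1,1)[:,2]))
    px={'stone':(172,208),'collar':(328,200)} if c=='top' else {'stone':(222,140),'collar':(253,278)}
    for n,(u,v) in px.items():
        q=w[v,u]; P=sel(w,q,.06,.01,.1); 
        zt=np.percentile(P[:,2],97); T=P[P[:,2]>zt-.012]
        for lbl,S in (('all',P),('top',T)):
            (cx,cy),(a,b),an=cv2.minAreaRect((S[:,:2]*1000).astype(np.float32)); print(c,n,lbl,len(S),round(zt,4),[round(x,1) for x in (cx,cy,a,b,an)])
    q=w[157,251] if c=='top' else w[199,287]
    G=sel(w,q,.2,.045,.062)
    (cx,cy),(a,b),an=cv2.minAreaRect((G[:,:2]*1000).astype(np.float32)); print(c,'grinder top',len(G),np.median(G[:,2]),[round(x,1) for x in (cx,cy,a,b,an)])
    S=sel(w,q,.2,.125,.17); print('spindle top pts',len(S),S.mean(0) if len(S) else 0, S[:,2].max() if len(S) else 0, S.min(0),S.max(0))
    L=sel(w,q,.2,.11,.124); L=L[L[:,1]<q[1]]; print('knob pts',len(L),np.median(L,0) if len(L) else 0)
im,_=load('top'); crop(im,215,175,55,70,5,'pics/c0.png')
im2,_=load('side'); a=im[110:225,155:305]; b=im2[110:225,190:340]
cv2.imwrite('pics/pair.png',cv2.resize(np.vstack([a,b])[:,:,::-1],None,fx=2.6,fy=2.6,interpolation=cv2.INTER_CUBIC))
cv2.imwrite('pics/sp.png',cv2.resize(np.hstack([im[120:195,205:305],im2[145:245,245:345][:75]])[:,:,::-1],None,fx=4,fy=4,interpolation=cv2.INTER_CUBIC))
E
```

```text
top table z -0.0010780775885292212 0.003308026556893868
top stone all 392 0.0584 [380.8, 328.1, 87.0, 86.3, 0.4]
top stone top 100 0.0584 [381.8, 329.3, 46.6, 45.6, 61.5]
top collar all 155 0.0421 [421.6, -285.6, 67.1, 73.7, 65.7]
top collar top 93 0.0421 [423.2, -288.9, 44.3, 47.1, 3.7]
top grinder top 2751 0.05438492499112248 [640.8, 21.8, 289.8, 284.4, 10.0]
spindle top pts 44 [0.57259449 0.08279765 0.13804597] 0.15438981191623213 [0.56070705 0.07003209 0.12537245] [0.58647497 0.09614399 0.15438981]
knob pts 32 [ 0.54124169 -0.08183871  0.11930638]
side table z -0.00015316050804539298 0.003059966754113509
side stone all 353 0.0582 [380.5, 316.2, 80.7, 84.4, 84.1]
side stone top 95 0.0582 [382.4, 327.2, 52.1, 49.3, 61.9]
side collar all 268 0.0421 [425.0, -308.8, 71.8, 85.3, 5.3]
side collar top 149 0.0421 [423.3, -291.3, 47.1, 50.1, 5.7]
side grinder top 2488 0.054664380065242976 [631.3, 20.6, 272.9, 286.1, 12.2]
spindle top pts 55 [0.57083262 0.06999225 0.13713765] 0.15124850945377596 [ 0.53573785 -0.09702852  0.12610949] [0.58789034 0.09191229 0.15124851]
knob pts 37 [ 0.54357396 -0.08762179  0.11773152]
```

View pics/c0.png

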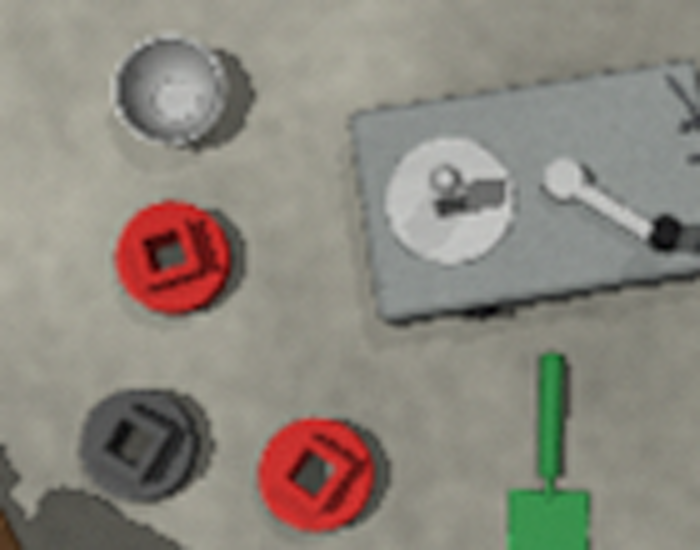

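The crop confirms it. The dark grey stone is at crop (138,445), its neck turned about 60°, and the red ones are at (170,258) and (315,475). The lever knob is at (665,232) and the spindle tip at (446,178).

```bash
python3 - <<'E'
from h import *
from scipy.optimize import least_squares
res={}
for c in ('top','side'):
    im,w=load(c)
    z=w[...,2]; m=((z>.044)&(z<.064)).astype(np.uint8)
    m=cv2.morphologyEx(m,cv2.MORPH_OPEN,np.ones((3,3)))
    n,l=cv2.connectedComponents(m); u,v=(235,178) if c=='top' else (262,175)
    u,v=map(int,pix((0.56,0.0,0.055),c)); lab=l[v,u]; P=w[l==lab]
    (cx,cy),(a,b),an=cv2.minAreaRect((P[:,:2]*1000).astype(np.float32)); print(c,'grinder',lab,len(P),[round(x,1) for x in (cx,cy,a,b,an)])
    # seat ring z~.06 bright
    bright=im.min(-1)>150
    S=w[bright&(z>.05)&(z<.07)]; S=S[np.hypot(*(S[:,:2]-[.57,.08]).T)<.07]
    print('seat',len(S),S[:,2].mean(),cv2.minEnclosingCircle((S[:,:2]*1000).astype(np.float32)), (S[:,:2].min(0)+S[:,:2].max(0))/2)
    T=sel(w,(.572,.082),.03,.075,.16)
    for a0 in (.075,.09,.105,.12,.135,.143): 
        Q=T[(T[:,2]>a0)&(T[:,2]<a0+.015)]
        if len(Q): print(a0,len(Q),Q.min(0).round(4),Q.max(0).round(4))
    for X in ((.55,-.08,.12),): pass
im,_=load('top'); im2,_=load('side')
u,v=map(int,pix((.57,.02,.08),'top')); a=im[v-50:v+50,u-64:u+64]
u2,v2=map(int,pix((.57,.02,.08),'side')); b=im2[v2-50:v2+50,u2-64:u2+64]
print(u,v,u2,v2)
cv2.imwrite('pics/g.png',cv2.resize(np.vstack([a,b])[:,:,::-1],None,fx=3,fy=3,interpolation=cv2.INTER_CUBIC))
cv2.imwrite('pics/g.png',cv2.resize(np.hstack([a,b])[:,:,::-1],(800,312),interpolation=cv2.INTER_CUBIC))
E
```

```text
top grinder 9 2697 [585.7, 14.8, 170.3, 279.3, 9.9]
seat 390 0.05862436403160082 ((576.1959838867188, 82.90679931640625), 51.30073928833008) [0.57593187 0.08294562]
0.075 6 [0.5609 0.0715 0.0766] [0.578  0.091  0.0893]
0.09 4 [0.561  0.0753 0.0903] [0.5636 0.0899 0.1037]
0.105 6 [0.5595 0.0707 0.1086] [0.5641 0.0932 0.1182]
0.12 20 [0.5607 0.07   0.1201] [0.5865 0.0961 0.1347]
0.135 24 [0.5622 0.0733 0.1351] [0.5806 0.092  0.1497]
0.143 14 [0.5647 0.0768 0.1435] [0.5792 0.0915 0.1544]
side grinder 32 2498 [584.6, 12.5, 171.4, 287.8, 9.6]
seat 622 0.05709092751589745 ((569.9021606445312, 79.6695556640625), 69.79743957519531) [0.57030752 0.07910624]
0.075 27 [0.5608 0.0653 0.0754] [0.5879 0.0921 0.0896]
0.09 26 [0.5601 0.0662 0.091 ] [0.5867 0.0898 0.1045]
0.105 18 [0.5611 0.0679 0.1092] [0.5857 0.0895 0.1179]
0.12 31 [0.5605 0.0619 0.1204] [0.5879 0.0905 0.1346]
0.135 29 [0.5633 0.067  0.135 ] [0.584  0.0919 0.1496]
0.143 14 [0.5661 0.0716 0.143 ] [0.5802 0.0919 0.1512]
250 160 281 185
```

View pics/g.png

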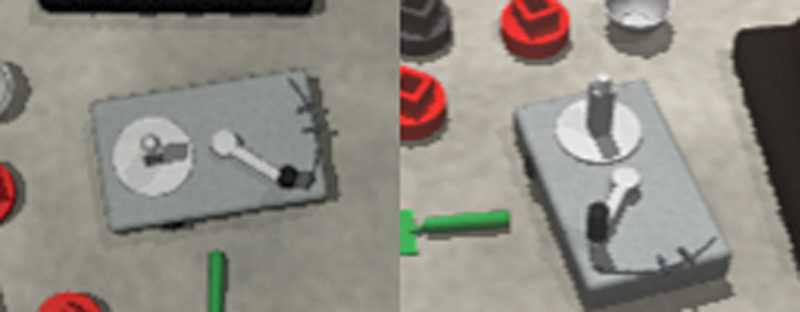

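Measured positions: stone (382, 328) mm at yaw 61.7°, collar (423, -290) at 4.7°, grinder yaw 9.8°, spindle (573.5, 83). Heights match the text to within 2 mm. Next I move to above the stone.

Emit:
{"fn": "servo_tool", "kwargs": {
  "increments": [
    {"az": 0.23},
    {"az": 0.23}
  ],
  "fingers": 0,
  "newtons": 60
}}

```text
$.increments[0]: bad value
```

Emit:
{"fn": "servo_tool", "kwargs": {
  "increments": [
    {"tx": -0.3,"ty": -0.2},
    {"tx": -0.6,"ty": -0.4},
    {"tx": -0.85,"ty": -0.58},
    {"tx": -0.85,"ty": -0.58}
  ]
}}

```text
$.increments[0]: bad value
```

Emit:
{"fn": "servo_tool", "kwargs": {
  "increments": [
    {"tx": -0.3,"ty": -0.2},
    {"tx": -0.6,"ty": -0.4},
    {"tx": -0.85,"ty": -0.58},
    {"tx": -0.85,"ty": -0.58}
  ]
}}

```text
$.increments[0]: bad value
```

Emit:
{"fn": "servo_tool", "kwargs": {
  "increments": [
    {"tx": -0.3,"ty": -0.2},
    {"tx": -0.6,"ty": -0.4},
    {"tx": -0.85,"ty": -0.58},
    {"tx": -0.85,"ty": -0.58},
    {"tx": -0.85,"ty": -0.58}
  ]
}}

```text
$.increments[0]: bad value
```

Emit:
{"fn": "servo_tool", "kwargs": {
  "increments": [
    {"tx": 0,"ty": 0,"tz": 0,"ax": 0,"ay": 0,"az": 0.23},
    {"tx": 0,"ty": 0,"tz": 0,"ax": 0,"ay": 0,"az": 0.23}
  ],
  "fingers": 0,
  "newtons": 60
}}

```text
t: 0.67
ee_pos: [0.2398, 0.6042, 0.4047]
tool_rot: [0.0, 0.245, 0.97, -0.0]
force: [-0.2, 0.0, -0.2]
finger_gap: 0.0858
grip_force: 0.0
```

Emit:
{"fn": "servo_tool", "kwargs": {
  "increments": [
    {"tx": -0.3,"ty": -0.2,"tz": 0,"ax": 0,"ay": 0,"az": 0},
    {"tx": -0.6,"ty": -0.4,"tz": 0,"ax": 0,"ay": 0,"az": 0},
    {"tx": -0.85,"ty": -0.58,"tz": 0,"ax": 0,"ay": 0,"az": 0},
    {"tx": -0.85,"ty": -0.58,"tz": 0,"ax": 0,"ay": 0,"az": 0}
  ]
}}

```text
t: 1.0
ee_pos: [0.289, 0.5098, 0.4045]
tool_rot: [0.0, 0.244, 0.97, -0.001]
force: [0.7, -1.2, -0.1]
finger_gap: 0.0854
grip_force: 0.0
```

Emit:
{"fn": "servo_tool", "kwargs": {
  "increments": [
    {"tx": -0.3,"ty": -0.2,"tz": 0,"ax": 0,"ay": 0,"az": 0},
    {"tx": -0.6,"ty": -0.4,"tz": 0,"ax": 0,"ay": 0,"az": 0},
    {"tx": -0.85,"ty": -0.58,"tz": 0,"ax": 0,"ay": 0,"az": 0},
    {"tx": -0.85,"ty": -0.58,"tz": 0,"ax": 0,"ay": 0,"az": 0}
  ]
}}

```text
t: 1.33
ee_pos: [0.3363, 0.4187, 0.4048]
tool_rot: [0.001, 0.245, 0.97, -0.0]
force: [-0.0, -0.4, -0.1]
finger_gap: 0.0853
grip_force: 0.0
```

Emit:
{"fn": "servo_tool", "kwargs": {
  "increments": [
    {"tx": -0.3,"ty": -0.2,"tz": 0.2,"ax": 0,"ay": 0,"az": 0},
    {"tx": -0.6,"ty": -0.4,"tz": 0.4,"ax": 0,"ay": 0,"az": 0},
    {"tx": -0.85,"ty": -0.59,"tz": 0.6,"ax": 0,"ay": 0,"az": 0},
    {"tx": -0.85,"ty": -0.59,"tz": 0.8,"ax": 0,"ay": 0,"az": 0},
    {"tx": -0.85,"ty": -0.59,"tz": 1.0,"ax": 0,"ay": 0,"az": 0},
    {"tx": -0.85,"ty": -0.59,"tz": 1.0,"ax": 0,"ay": 0,"az": 0}
  ]
}}

```text
t: 1.83
ee_pos: [0.3805, 0.3285, 0.3008]
tool_rot: [-0.003, 0.243, 0.97, -0.002]
force: [-0.4, 0.1, -2.0]
finger_gap: 0.0856
grip_force: 0.0
```

```bash
python3 - <<'E'
from h import *
s=monitor.observe(); print(s['ee_pos'],s['force'])
im,w=grab('top',1); im2,w2=grab('side',1)
for c,W in (('top',w),('side',w2)):
    P=sel(W,(.382,.328),.05,.045,.066); print(c,len(P),P.mean(0) if len(P) else 0)
u,v=pix((.38,.33,.1),'side'); crop(im2,u,v,50,64,6,'pics/s1.png')
E
```

```text
[0.38050178 0.32849508 0.30082315] [-0.40265659  0.10715747 -2.01217778]
top 31 [0.39124149 0.31320523 0.05475977]
side 101 [0.38213848 0.32572933 0.05352962]
```

View pics/s1.png

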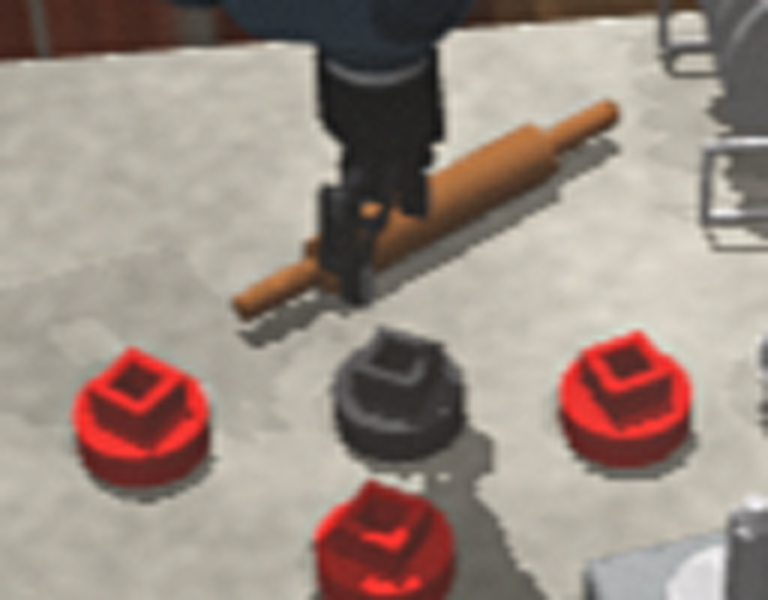

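The open fingers at crop (360,240) hang above the dark stone at (400,390), squared to its neck, so I descend and grip.

Emit:
{"fn": "servo_tool", "kwargs": {
  "increments": [
    {"tx": 0,"ty": 0,"tz": 0.3,"ax": 0,"ay": 0,"az": 0},
    {"tx": 0,"ty": 0,"tz": 0.6,"ax": 0,"ay": 0,"az": 0},
    {"tx": 0,"ty": 0,"tz": 0.8,"ax": 0,"ay": 0,"az": 0},
    {"tx": 0,"ty": 0,"tz": 0.95,"ax": 0,"ay": 0,"az": 0},
    {"tx": 0,"ty": 0,"tz": 1.0,"ax": 0,"ay": 0,"az": 0},
    {"tx": 0,"ty": 0,"tz": 1.0,"ax": 0,"ay": 0,"az": 0},
    {"tx": 0,"ty": 0,"tz": 1.0,"ax": 0,"ay": 0,"az": 0}
  ]
}}

```text
t: 2.52
ee_pos: [0.3823, 0.3301, 0.2063]
tool_rot: [0.001, 0.243, 0.97, 0.001]
force: [-0.4, -0.9, -0.1]
finger_gap: 0.0849
grip_force: 0.0
```

Emit:
{"fn": "servo_tool", "kwargs": {
  "increments": [
    {"tx": 0,"ty": 0,"tz": 0,"ax": 0,"ay": 0,"az": 0},
    {"tx": 0,"ty": 0,"tz": 0,"ax": 0,"ay": 0,"az": 0},
    {"tx": 0,"ty": 0,"tz": 0,"ax": 0,"ay": 0,"az": 0},
    {"tx": 0,"ty": 0,"tz": 0,"ax": 0,"ay": 0,"az": 0},
    {"tx": 0,"ty": 0,"tz": 0,"ax": 0,"ay": 0,"az": 0},
    {"tx": 0,"ty": 0,"tz": 0,"ax": 0,"ay": 0,"az": 0},
    {"tx": 0,"ty": 0,"tz": 0,"ax": 0,"ay": 0,"az": 0},
    {"tx": 0,"ty": 0,"tz": 0,"ax": 0,"ay": 0,"az": 0}
  ],
  "fingers": 1,
  "newtons": 60
}}

```text
t: 3.18
ee_pos: [0.3823, 0.3298, 0.2062]
tool_rot: [0.001, 0.244, 0.97, 0.001]
force: [-1.8, 0.2, 6.0]
finger_gap: 0.045
grip_force: 62.8
```

Emit:
{"fn": "servo_tool", "kwargs": {
  "increments": [
    {"tx": 0,"ty": 0,"tz": -0.1,"ax": 0,"ay": 0,"az": 0},
    {"tx": 0,"ty": 0,"tz": -0.3,"ax": 0,"ay": 0,"az": 0},
    {"tx": 0,"ty": 0,"tz": -0.55,"ax": 0,"ay": 0,"az": 0},
    {"tx": 0,"ty": 0,"tz": -0.8,"ax": 0,"ay": 0,"az": 0},
    {"tx": 0,"ty": 0,"tz": -1,"ax": 0,"ay": 0,"az": 0}
  ]
}}

```text
t: 3.6
ee_pos: [0.3811, 0.329, 0.3058]
tool_rot: [-0.0, 0.244, 0.97, -0.0]
force: [0.9, 0.3, -5.2]
finger_gap: 0.0444
grip_force: 63.3
```

Emit:
{"fn": "servo_tool", "kwargs": {
  "increments": [
    {"tx": 0,"ty": 0,"tz": -0.2,"ax": 0,"ay": 0,"az": -0.15},
    {"tx": 0,"ty": 0,"tz": -0.45,"ax": 0,"ay": 0,"az": -0.35},
    {"tx": 0,"ty": 0,"tz": -0.7,"ax": 0,"ay": 0,"az": -0.55},
    {"tx": 0,"ty": 0,"tz": -0.75,"ax": 0,"ay": 0,"az": -0.665}
  ]
}}

```text
t: 3.93
ee_pos: [0.3819, 0.3295, 0.3839]
tool_rot: [0.002, 0.078, 0.997, 0.002]
force: [1.2, 1.0, -4.3]
finger_gap: 0.0448
grip_force: 63.4
```

Emit:
{"fn": "servo_tool", "kwargs": {
  "increments": [
    {"tx": 0,"ty": 0,"tz": 0,"ax": 0,"ay": 0,"az": -0.2},
    {"tx": 0,"ty": 0,"tz": 0,"ax": 0,"ay": 0,"az": -0.4},
    {"tx": 0,"ty": 0,"tz": 0,"ax": 0,"ay": 0,"az": -0.6},
    {"tx": 0,"ty": 0,"tz": 0,"ax": 0,"ay": 0,"az": -0.665},
    {"tx": 0,"ty": 0,"tz": 0,"ax": 0,"ay": 0,"az": -0.665},
    {"tx": 0,"ty": 0,"tz": 0,"ax": 0,"ay": 0,"az": -0.665}
  ]
}}

```text
t: 4.43
ee_pos: [0.3811, 0.329, 0.3789]
tool_rot: [-0.001, -0.085, 0.996, -0.0]
force: [0.5, 0.3, -5.1]
finger_gap: 0.0447
grip_force: 63.3
```

```bash
cat >> h.py <<'E'
def go(x,y,z,yaw):
    s=monitor.observe(); q=s['tool_rot']; p=s['ee_pos']
    y0=np.degrees(2*np.arctan2(q[2],q[1])-np.pi/2); dy=(yaw-y0+90)%180-90
    t=np.radians(y0); X=np.array([np.cos(t+np.pi/2),np.sin(t+np.pi/2)]); Y=np.array([np.cos(t),np.sin(t)]); d=np.array([x,y])-p[:2]
    print('t',round(s['t'],2),'pos',p.round(4),'yaw',round(y0,2),'tilt',np.round(2*np.array([q[0],q[3]]),3),'F',s['force'].round(1),'gap',round(s['finger_gap'],4))
    print('shares tx %.3f ty %.3f tz %.3f az %.3f'%(X@d*10,Y@d*10,(p[2]-z)*10,-np.radians(dy)/.5))
E
python3 -c "
from h import *
go(.5735,.083,.375,99.8)"
```

```text
t 4.43 pos [0.3811 0.329  0.3789] yaw 99.8 tilt [-0.002 -0.001] F [ 0.5  0.3 -5.1] gap 0.0447
shares tx -1.477 ty -2.752 tz 0.039 az 0.000
```

Emit:
{"fn": "servo_tool", "kwargs": {
  "increments": [
    {"tx": -0.12,"ty": -0.22,"tz": 0,"ax": 0,"ay": 0,"az": 0},
    {"tx": -0.3,"ty": -0.55,"tz": 0,"ax": 0,"ay": 0,"az": 0},
    {"tx": -0.49,"ty": -0.91,"tz": 0,"ax": 0,"ay": 0,"az": 0}
  ]
}}

```text
t: 4.68
ee_pos: [0.4452, 0.2478, 0.3794]
tool_rot: [-0.0, -0.087, 0.996, 0.0]
force: [0.6, -0.4, -6.0]
finger_gap: 0.0446
grip_force: 63.6
```

Emit:
{"fn": "servo_tool", "kwargs": {
  "increments": [
    {"tx": -0.18,"ty": -0.33,"tz": 0,"ax": 0,"ay": 0,"az": 0},
    {"tx": -0.35,"ty": -0.65,"tz": 0,"ax": 0,"ay": 0,"az": 0},
    {"tx": -0.49,"ty": -0.91,"tz": 0,"ax": 0,"ay": 0,"az": 0}
  ]
}}

```text
t: 4.93
ee_pos: [0.5103, 0.1646, 0.3794]
tool_rot: [-0.0, -0.085, 0.996, -0.0]
force: [-0.0, -0.1, -5.7]
finger_gap: 0.0449
grip_force: 63.7
```

Emit:
{"fn": "servo_tool", "kwargs": {
  "increments": [
    {"tx": -0.18,"ty": -0.33,"tz": 0,"ax": 0,"ay": 0,"az": 0},
    {"tx": -0.32,"ty": -0.6,"tz": 0,"ax": 0,"ay": 0,"az": 0},
    {"tx": -0.42,"ty": -0.8,"tz": 0,"ax": 0,"ay": 0,"az": 0},
    {"tx": -0.49,"ty": -0.93,"tz": 0,"ax": 0,"ay": 0,"az": 0},
    {"tx": -0.49,"ty": -0.93,"tz": 0,"ax": 0,"ay": 0,"az": 0},
    {"tx": -0.49,"ty": -0.93,"tz": 0,"ax": 0,"ay": 0,"az": 0}
  ]
}}

```text
t: 5.43
ee_pos: [0.5735, 0.0834, 0.3792]
tool_rot: [-0.001, -0.085, 0.996, 0.0]
force: [-0.7, 0.9, -5.8]
finger_gap: 0.0447
grip_force: 63.7
```

```bash
python3 - <<'E'
from h import *
go(.5735,.083,.375,99.8)
im,w=grab('top',2); im2,w2=grab('side',2)
for c,W in (('top',w),('side',w2)):
    P=sel(W,(.573,.083),.055,.19,.235); T=sel(W,(.573,.083),.05,.155,.212)
    for Q in (P,T): print(c,len(Q),Q.min(0).round(4),Q.max(0).round(4), cv2.minEnclosingCircle((Q[:,:2]*1000).astype(np.float32)) if len(Q) else 0)
u,v=pix((.573,.083,.16),'side'); crop(im2,u,v,35,45,8,'pics/s2.png')
E
```

```text
t 5.43 pos [0.5735 0.0834 0.3792] yaw 99.78 tilt [-0.002  0.001] F [-0.7  0.9 -5.8] gap 0.0447
shares tx 0.001 ty -0.004 tz 0.042 az -0.001
top 10 [0.5568 0.059  0.221 ] [0.5653 0.0729 0.2328] ((560.385498046875, 65.50700378417969), 7.393738746643066)Traceback (most recent call last):
  File "<stdin>", line 6, in <module>
    return umr_minimum(a, axis, None, out, keepdims, initial, where)
ValueError: zero-size array to reduction operation minimum which has no identity
```

```bash
python3 - <<'E'
from h import *
im2,w2=load('side',2)
Z=.173
for z0,z1 in ((Z+.002,Z+.028),):
    P=sel(w2,(.573,.083),.06,z0,z1); P=P[P[:,1]<.083]
    print(len(P),P.min(0).round(4),P.max(0).round(4))
# silhouette extents in pixel cols per row for stone body rows vs prediction
m=(np.abs(w2[...,2]-Z-.015)<.016)&(np.hypot(w2[...,0]-.5735,w2[...,1]-.083)<.07)
rows=np.where(m.any(1))[0]
for r in rows: c=np.where(m[r])[0]; print(r,c.min(),c.max(),end='; ')
k=imaging.get_calibration('side')
a=np.linspace(0,2*np.pi,200)
C=np.array([pix((.5735+.045*np.cos(t),.083+.045*np.sin(t),Z+.015),'side') for t in a]); print('\npred cols',C.min(0),C.max(0))
S=np.array([pix((.5735,.083,z),'side') for z in (.1,.148)]); print('spindle pred',S)
b=(np.abs(w2[...,0]-.5735)<.03)&(np.abs(w2[...,1]-.075)<.03)&(w2[...,2]>.07)&(w2[...,2]<.125)
for r in np.where(b.any(1))[0]: c=np.where(b[r])[0]; print(r,c.min(),c.max(),end='; ')
u,v=pix((.573,.083,.16),'side'); crop(im2,u,v,35,45,8,'pics/s2.png')
E
```

```text
165 [0.528  0.0332 0.1754] [0.6156 0.0823 0.201 ]
142 272 272; 143 271 273; 144 270 273; 145 270 292; 146 269 293; 147 269 294; 148 269 294; 149 269 294; 150 269 294; 151 269 294; 152 269 294; 153 269 294; 154 269 294; 155 269 293; 156 269 293; 157 270 293; 158 270 292; 159 271 291; 160 272 291; 161 273 288; 162 275 288; 163 278 285; 
pred cols [268.50558474 142.095627  ] [294.62206583 160.74443492]
spindle pred [[280.04369795 168.49385502]
 [280.85166119 159.26480037]]
164 277 277; 165 277 285; 166 277 284; 167 277 284; 168 276 284; 169 276 284; 170 276 284; 171 276 284; 172 276 284; 173 277 284; 174 277 284; 175 277 284; 176 278 282; 177 278 281;
```

View pics/s2.png

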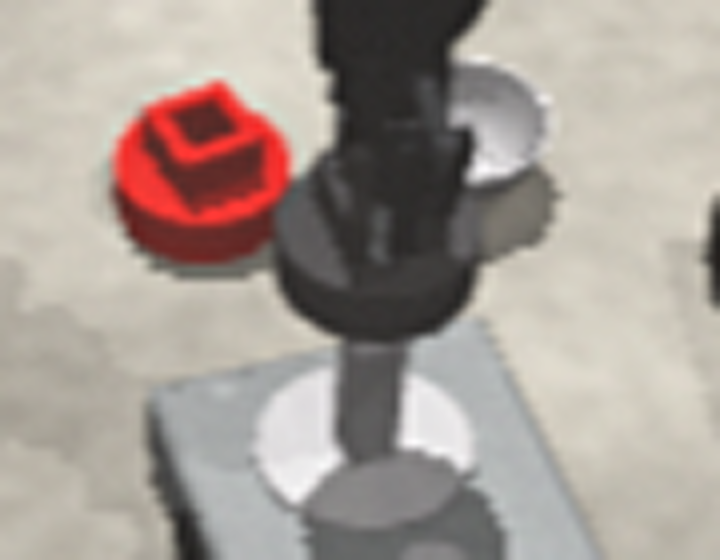

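Side view: stone body centre is at column 281.5 against 281.6 predicted, and the spindle at 280 against 280.0, so the two are aligned. I lower the stone while watching the force.

Emit:
{"fn": "servo_tool", "kwargs": {
  "increments": [
    {"tx": 0,"ty": 0,"tz": 0.1,"ax": 0,"ay": 0,"az": 0},
    {"tx": 0,"ty": 0,"tz": 0.2,"ax": 0,"ay": 0,"az": 0},
    {"tx": 0,"ty": 0,"tz": 0.3,"ax": 0,"ay": 0,"az": 0},
    {"tx": 0,"ty": 0,"tz": 0.35,"ax": 0,"ay": 0,"az": 0},
    {"tx": 0,"ty": 0,"tz": 0.4,"ax": 0,"ay": 0,"az": 0},
    {"tx": 0,"ty": 0,"tz": 0.45,"ax": 0,"ay": 0,"az": 0}
  ]
}}

```text
t: 6.03
ee_pos: [0.5736, 0.0838, 0.3341]
tool_rot: [-0.0, -0.086, 0.996, -0.0]
force: [0.4, -0.1, -5.5]
finger_gap: 0.0453
grip_force: 63.8
```

```bash
python3 -c "
from h import *
go(.5735,.083,.268,99.8)"
```

```text
t 6.03 pos [0.5736 0.0838 0.3341] yaw 99.88 tilt [-0. -0.] F [ 0.4 -0.1 -5.5] gap 0.0453
shares tx 0.002 ty -0.007 tz 0.661 az 0.003
```

Emit:
{"fn": "servo_tool", "kwargs": {
  "increments": [
    {"tx": 0,"ty": 0,"tz": 0.05,"ax": 0,"ay": 0,"az": 0},
    {"tx": 0,"ty": 0,"tz": 0.1,"ax": 0,"ay": 0,"az": 0},
    {"tx": 0,"ty": 0,"tz": 0.15,"ax": 0,"ay": 0,"az": 0},
    {"tx": 0,"ty": 0,"tz": 0.22,"ax": 0,"ay": 0,"az": 0},
    {"tx": 0,"ty": 0,"tz": 0.29,"ax": 0,"ay": 0,"az": 0},
    {"tx": 0,"ty": 0,"tz": 0.36,"ax": 0,"ay": 0,"az": 0},
    {"tx": 0,"ty": 0,"tz": 0.43,"ax": 0,"ay": 0,"az": 0},
    {"tx": 0,"ty": 0,"tz": 0.5,"ax": 0,"ay": 0,"az": 0},
    {"tx": 0,"ty": 0,"tz": 0.57,"ax": 0,"ay": 0,"az": 0},
    {"tx": 0,"ty": 0,"tz": 0.62,"ax": 0,"ay": 0,"az": 0}
  ]
}}

```text
t: 6.87
ee_pos: [0.5734, 0.0836, 0.2716]
tool_rot: [-0.001, -0.086, 0.996, 0.0]
force: [0.0, 0.2, -6.4]
finger_gap: 0.0444
grip_force: 63.8
```

Emit:
{"fn": "servo_tool", "kwargs": {
  "increments": [
    {"tx": 0,"ty": 0,"tz": 0.02,"ax": 0,"ay": 0,"az": 0},
    {"tx": 0,"ty": 0,"tz": 0.04,"ax": 0,"ay": 0,"az": 0},
    {"tx": 0,"ty": 0,"tz": 0.04,"ax": 0,"ay": 0,"az": 0}
  ]
}}

```text
t: 7.12
ee_pos: [0.5736, 0.0836, 0.2684]
tool_rot: [-0.0, -0.086, 0.996, 0.0]
force: [0.2, -0.2, -5.1]
finger_gap: 0.0447
grip_force: 63.8
```

Next I feel for the seat in 1 mm steps.

Emit:
{"fn": "servo_tool", "kwargs": {
  "increments": [
    {"tx": 0,"ty": 0,"tz": 0.01,"ax": 0,"ay": 0,"az": 0},
    {"tx": 0,"ty": 0,"tz": 0.02,"ax": 0,"ay": 0,"az": 0},
    {"tx": 0,"ty": 0,"tz": 0.02,"ax": 0,"ay": 0,"az": 0}
  ]
}}

```text
t: 7.37
ee_pos: [0.5736, 0.0836, 0.2668]
tool_rot: [0.0, -0.086, 0.996, -0.0]
force: [-0.3, 0.2, -5.6]
finger_gap: 0.0451
grip_force: 63.8
```

Emit:
{"fn": "servo_tool", "kwargs": {
  "increments": [
    {"tx": 0,"ty": 0,"tz": 0.01,"ax": 0,"ay": 0,"az": 0},
    {"tx": 0,"ty": 0,"tz": 0.01,"ax": 0,"ay": 0,"az": 0}
  ]
}}

```text
t: 7.53
ee_pos: [0.5738, 0.0836, 0.2664]
tool_rot: [0.0, -0.086, 0.996, -0.0]
force: [-2.4, -1.3, -0.9]
finger_gap: 0.0449
grip_force: 64.1
```

Emit:
{"fn": "servo_tool", "kwargs": {
  "increments": [
    {"tx": 0,"ty": 0,"tz": 0.01,"ax": 0,"ay": 0,"az": 0},
    {"tx": 0,"ty": 0,"tz": 0.01,"ax": 0,"ay": 0,"az": 0}
  ]
}}

```text
t: 7.7
ee_pos: [0.5739, 0.0836, 0.2663]
tool_rot: [-0.0, -0.086, 0.996, -0.0]
force: [-6.3, -1.2, 5.6]
finger_gap: 0.0449
grip_force: 64.9
```

Force is +5.6 N at the expected height (0.266), so the stone is seated. I release and rise.

Emit:
{"fn": "servo_tool", "kwargs": {
  "increments": [
    {"tx": 0,"ty": 0,"tz": 0,"ax": 0,"ay": 0,"az": 0},
    {"tx": 0,"ty": 0,"tz": 0,"ax": 0,"ay": 0,"az": 0},
    {"tx": 0,"ty": 0,"tz": 0,"ax": 0,"ay": 0,"az": 0},
    {"tx": 0,"ty": 0,"tz": 0,"ax": 0,"ay": 0,"az": 0},
    {"tx": 0,"ty": 0,"tz": 0,"ax": 0,"ay": 0,"az": 0},
    {"tx": 0,"ty": 0,"tz": 0,"ax": 0,"ay": 0,"az": 0}
  ],
  "fingers": 0
}}

```text
t: 8.2
ee_pos: [0.5737, 0.0836, 0.2648]
tool_rot: [0.0, -0.086, 0.996, -0.0]
force: [-0.1, 0.1, -0.1]
finger_gap: 0.0852
grip_force: 0.0
```

Emit:
{"fn": "servo_tool", "kwargs": {
  "increments": [
    {"tx": 0,"ty": 0,"tz": -0.15,"ax": 0,"ay": 0,"az": 0},
    {"tx": 0,"ty": 0,"tz": -0.4,"ax": 0,"ay": 0,"az": 0},
    {"tx": 0,"ty": 0,"tz": -0.7,"ax": 0,"ay": 0,"az": 0},
    {"tx": 0,"ty": 0,"tz": -1,"ax": 0,"ay": 0,"az": 0}
  ]
}}

```text
t: 8.53
ee_pos: [0.5733, 0.0836, 0.3651]
tool_rot: [-0.001, -0.086, 0.996, 0.0]
force: [1.3, 0.1, 1.2]
finger_gap: 0.0852
grip_force: 0.0
```

Emit:
{"fn": "servo_tool", "kwargs": {
  "increments": [
    {"tx": 0,"ty": 0,"tz": -0.2,"ax": 0,"ay": 0,"az": 0},
    {"tx": 0,"ty": 0,"tz": -0.3,"ax": 0,"ay": 0,"az": 0},
    {"tx": 0,"ty": 0,"tz": -0.3,"ax": 0,"ay": 0,"az": 0}
  ]
}}

```text
t: 8.78
ee_pos: [0.5742, 0.0836, 0.3976]
tool_rot: [0.003, -0.086, 0.996, -0.0]
force: [-0.0, -0.3, -0.5]
finger_gap: 0.0853
grip_force: 0.0
```

```bash
python3 - <<'E'
from h import *
go(.4232,-.290,.39,94.7)
im2,w2=grab('side',3)
P=sel(w2,(.5735,.083),.06,.105,.13); print('neck top',len(P),np.median(P,0),cv2.minAreaRect((P[:,:2]*1000).astype(np.float32)))
B=sel(w2,(.5735,.083),.06,.08,.1); print('body',len(B),np.percentile(B[:,2],[50,90]))
E
```

```text
t 8.78 pos [0.5742 0.0836 0.3976] yaw 99.87 tilt [ 0.005 -0.001] F [-0.  -0.3 -0.5] gap 0.0853
shares tx 2.128 ty -3.422 tz 0.076 az 0.180
neck top 120 [0.56834526 0.07108802 0.11547939] ((573.6484375, 81.78422546386719), (49.85773849487305, 52.84271240234375), 3.014885902404785)
body 235 [0.0893887  0.09440691]
```

The stone is home: its neck top reads 0.1155 m against 0.116 expected. Next is the collar.

Emit:
{"fn": "servo_tool", "kwargs": {
  "increments": [
    {"tx": 0.15,"ty": -0.24,"tz": 0,"ax": 0,"ay": 0,"az": 0},
    {"tx": 0.35,"ty": -0.56,"tz": 0,"ax": 0,"ay": 0,"az": 0},
    {"tx": 0.53,"ty": -0.86,"tz": 0,"ax": 0,"ay": 0,"az": 0}
  ]
}}

```text
t: 9.08
ee_pos: [0.5349, -0.0107, 0.3918]
tool_rot: [-0.002, -0.087, 0.996, 0.001]
force: [0.2, -0.7, 0.1]
finger_gap: 0.0853
grip_force: 0.0
```

Emit:
{"fn": "servo_tool", "kwargs": {
  "increments": [
    {"tx": 0.2,"ty": -0.32,"tz": 0,"ax": 0,"ay": 0,"az": 0},
    {"tx": 0.37,"ty": -0.59,"tz": 0,"ax": 0,"ay": 0,"az": 0},
    {"tx": 0.53,"ty": -0.86,"tz": 0,"ax": 0,"ay": 0,"az": 0}
  ]
}}

```text
t: 9.33
ee_pos: [0.4972, -0.1052, 0.392]
tool_rot: [-0.002, -0.086, 0.996, 0.001]
force: [1.0, 0.4, 0.4]
finger_gap: 0.0854
grip_force: 0.0
```

Emit:
{"fn": "servo_tool", "kwargs": {
  "increments": [
    {"tx": 0.2,"ty": -0.32,"tz": 0,"ax": 0,"ay": 0,"az": 0},
    {"tx": 0.37,"ty": -0.59,"tz": 0,"ax": 0,"ay": 0,"az": 0},
    {"tx": 0.53,"ty": -0.86,"tz": 0,"ax": 0,"ay": 0,"az": 0}
  ]
}}

```text
t: 9.58
ee_pos: [0.4597, -0.199, 0.3921]
tool_rot: [-0.002, -0.086, 0.996, 0.001]
force: [0.0, 0.3, -0.7]
finger_gap: 0.0853
grip_force: 0.0
```

Emit:
{"fn": "servo_tool", "kwargs": {
  "increments": [
    {"tx": 0.2,"ty": -0.32,"tz": 0,"ax": 0,"ay": 0,"az": 0.09},
    {"tx": 0.37,"ty": -0.59,"tz": 0,"ax": 0,"ay": 0,"az": 0.18},
    {"tx": 0.54,"ty": -0.84,"tz": 0,"ax": 0,"ay": 0,"az": 0.18},
    {"tx": 0.54,"ty": -0.84,"tz": 0.3,"ax": 0,"ay": 0,"az": 0.18},
    {"tx": 0.54,"ty": -0.84,"tz": 0.6,"ax": 0,"ay": 0,"az": 0.18},
    {"tx": 0.54,"ty": -0.84,"tz": 0.9,"ax": 0,"ay": 0,"az": 0.18},
    {"tx": 0.54,"ty": -0.84,"tz": 0.9,"ax": 0,"ay": 0,"az": 0.18},
    {"tx": 0.54,"ty": -0.84,"tz": 0.9,"ax": 0,"ay": 0,"az": 0.18}
  ]
}}

```text
t: 10.25
ee_pos: [0.4215, -0.289, 0.3017]
tool_rot: [-0.002, -0.041, 0.999, 0.003]
force: [-1.0, -0.2, 1.1]
finger_gap: 0.0851
grip_force: 0.0
```

```bash
python3 - <<'E'
from h import *
go(.4232,-.290,.184,94.7)
im2,w2=grab('side',4)
P=sel(w2,(.423,-.29),.06,.028,.05); print(len(P),cv2.minAreaRect((P[:,:2]*1000).astype(np.float32)))
u,v=pix((.423,-.29,.08),'side'); crop(im2,u,v,40,50,8,'pics/s4.png')
E
```

```text
t 10.25 pos [ 0.4215 -0.289   0.3017] yaw 94.7 tilt [-0.005  0.006] F [-1.  -0.2  1.1] gap 0.0851
shares tx -0.017 ty -0.012 tz 1.177 az 0.000
134 ((423.4057312011719, -292.0810241699219), (46.85457992553711, 49.7703857421875), 4.040024280548096)
```

View pics/s4.png

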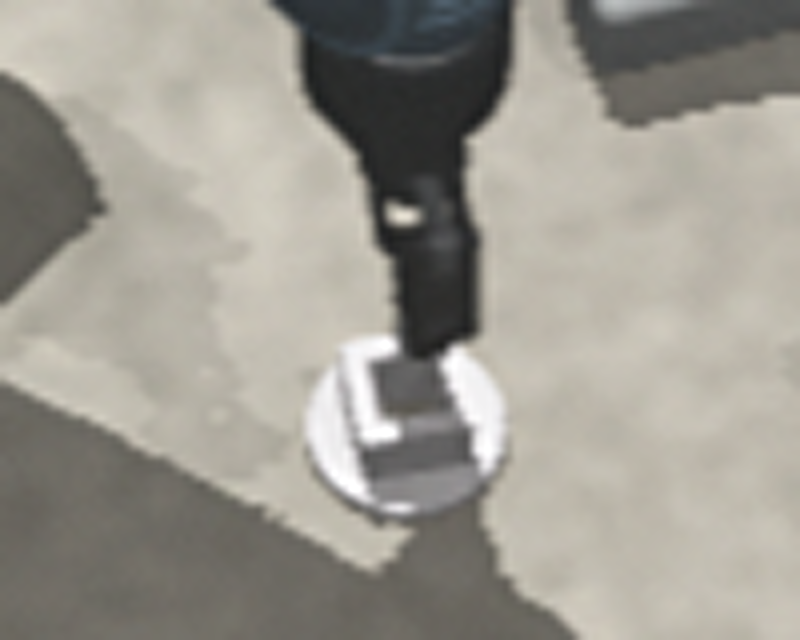

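The open fingers at crop (435,290) are above the collar at (405,420) and squared to it. Descend and grip.

Emit:
{"fn": "servo_tool", "kwargs": {
  "increments": [
    {"tx": -0.02,"ty": -0.01,"tz": 0.3,"ax": 0,"ay": 0,"az": 0},
    {"tx": -0.02,"ty": -0.01,"tz": 0.6,"ax": 0,"ay": 0,"az": 0},
    {"tx": -0.02,"ty": -0.01,"tz": 0.85,"ax": 0,"ay": 0,"az": 0},
    {"tx": -0.02,"ty": -0.01,"tz": 1.0,"ax": 0,"ay": 0,"az": 0}
  ]
}}

```text
t: 10.63
ee_pos: [0.4247, -0.2906, 0.2042]
tool_rot: [0.0, -0.041, 0.999, -0.0]
force: [-0.5, -0.0, 0.1]
finger_gap: 0.0851
grip_force: 0.0
```

Emit:
{"fn": "servo_tool", "kwargs": {
  "increments": [
    {"tx": 0,"ty": 0,"tz": 0.07,"ax": 0,"ay": 0,"az": 0},
    {"tx": 0,"ty": 0,"tz": 0.14,"ax": 0,"ay": 0,"az": 0},
    {"tx": 0,"ty": 0,"tz": 0.14,"ax": 0,"ay": 0,"az": 0}
  ]
}}

```text
t: 10.88
ee_pos: [0.4248, -0.2909, 0.1912]
tool_rot: [0.0, -0.041, 0.999, -0.0]
force: [-0.4, -0.8, -0.6]
finger_gap: 0.0857
grip_force: 0.0
```

Emit:
{"fn": "servo_tool", "kwargs": {
  "increments": [
    {"tx": 0,"ty": 0,"tz": 0,"ax": 0,"ay": 0,"az": 0},
    {"tx": 0,"ty": 0,"tz": 0,"ax": 0,"ay": 0,"az": 0},
    {"tx": 0,"ty": 0,"tz": 0,"ax": 0,"ay": 0,"az": 0},
    {"tx": 0,"ty": 0,"tz": 0,"ax": 0,"ay": 0,"az": 0},
    {"tx": 0,"ty": 0,"tz": 0,"ax": 0,"ay": 0,"az": 0},
    {"tx": 0,"ty": 0,"tz": 0,"ax": 0,"ay": 0,"az": 0},
    {"tx": 0,"ty": 0,"tz": 0,"ax": 0,"ay": 0,"az": 0},
    {"tx": 0,"ty": 0,"tz": 0,"ax": 0,"ay": 0,"az": 0}
  ],
  "fingers": 1,
  "newtons": 60
}}

```text
t: 11.55
ee_pos: [0.425, -0.2912, 0.1921]
tool_rot: [0.001, -0.041, 0.999, -0.001]
force: [-0.2, 1.0, 7.4]
finger_gap: 0.0447
grip_force: 63.7
```

Emit:
{"fn": "servo_tool", "kwargs": {
  "increments": [
    {"tx": 0,"ty": 0,"tz": -0.1,"ax": 0,"ay": 0,"az": 0},
    {"tx": 0,"ty": 0,"tz": -0.35,"ax": 0,"ay": 0,"az": 0},
    {"tx": 0,"ty": 0,"tz": -0.65,"ax": 0,"ay": 0,"az": 0},
    {"tx": 0,"ty": 0,"tz": -1,"ax": 0,"ay": 0,"az": 0}
  ]
}}

```text
t: 11.88
ee_pos: [0.4236, -0.2898, 0.2904]
tool_rot: [-0.002, -0.041, 0.999, 0.002]
force: [0.4, -1.0, -1.7]
finger_gap: 0.0451
grip_force: 62.6
```

Emit:
{"fn": "servo_tool", "kwargs": {
  "increments": [
    {"tx": 0,"ty": 0,"tz": -0.3,"ax": 0,"ay": 0,"az": -0.09},
    {"tx": 0,"ty": 0,"tz": -0.6,"ax": 0,"ay": 0,"az": -0.178},
    {"tx": 0,"ty": 0,"tz": -0.85,"ax": 0,"ay": 0,"az": -0.178},
    {"tx": 0,"ty": 0,"tz": -1,"ax": 0,"ay": 0,"az": -0.178},
    {"tx": 0,"ty": 0,"tz": -1,"ax": 0,"ay": 0,"az": -0.178},
    {"tx": 0,"ty": 0,"tz": -1,"ax": 0,"ay": 0,"az": -0.178}
  ]
}}

```text
t: 12.38
ee_pos: [0.4242, -0.2905, 0.391]
tool_rot: [0.0, -0.086, 0.996, -0.0]
force: [-0.3, 0.2, -1.7]
finger_gap: 0.045
grip_force: 62.7
```

```bash
python3 -c "
from h import *
go(.575,.083,.39,99.8)"
```

```text
t 12.38 pos [ 0.4242 -0.2905  0.391 ] yaw 99.81 tilt [ 0.001 -0.001] F [-0.3  0.2 -1.7] gap 0.045
shares tx -2.122 ty 3.423 tz 0.010 az 0.000
```

Emit:
{"fn": "servo_tool", "kwargs": {
  "increments": [
    {"tx": -0.15,"ty": 0.24,"tz": 0,"ax": 0,"ay": 0,"az": 0},
    {"tx": -0.35,"ty": 0.56,"tz": 0,"ax": 0,"ay": 0,"az": 0},
    {"tx": -0.53,"ty": 0.86,"tz": 0,"ax": 0,"ay": 0,"az": 0}
  ]
}}

```text
t: 12.63
ee_pos: [0.4616, -0.1957, 0.3882]
tool_rot: [-0.002, -0.084, 0.996, 0.002]
force: [0.3, 0.5, -2.3]
finger_gap: 0.0449
grip_force: 62.7
```

Emit:
{"fn": "servo_tool", "kwargs": {
  "increments": [
    {"tx": -0.2,"ty": 0.32,"tz": 0,"ax": 0,"ay": 0,"az": 0},
    {"tx": -0.37,"ty": 0.59,"tz": 0,"ax": 0,"ay": 0,"az": 0},
    {"tx": -0.53,"ty": 0.86,"tz": 0,"ax": 0,"ay": 0,"az": 0}
  ]
}}

```text
t: 12.88
ee_pos: [0.4993, -0.1011, 0.3881]
tool_rot: [-0.002, -0.086, 0.996, 0.001]
force: [0.8, -1.0, -2.5]
finger_gap: 0.0448
grip_force: 62.7
```

Emit:
{"fn": "servo_tool", "kwargs": {
  "increments": [
    {"tx": -0.2,"ty": 0.32,"tz": 0,"ax": 0,"ay": 0,"az": 0},
    {"tx": -0.37,"ty": 0.59,"tz": 0,"ax": 0,"ay": 0,"az": 0},
    {"tx": -0.53,"ty": 0.86,"tz": 0,"ax": 0,"ay": 0,"az": 0}
  ]
}}

```text
t: 13.13
ee_pos: [0.5368, -0.0074, 0.388]
tool_rot: [-0.002, -0.086, 0.996, 0.001]
force: [-0.1, -0.0, -1.7]
finger_gap: 0.0447
grip_force: 62.7
```

Emit:
{"fn": "servo_tool", "kwargs": {
  "increments": [
    {"tx": -0.2,"ty": 0.32,"tz": 0,"ax": 0,"ay": 0,"az": 0},
    {"tx": -0.35,"ty": 0.55,"tz": 0,"ax": 0,"ay": 0,"az": 0},
    {"tx": -0.47,"ty": 0.75,"tz": 0,"ax": 0,"ay": 0,"az": 0},
    {"tx": -0.53,"ty": 0.84,"tz": 0,"ax": 0,"ay": 0,"az": 0},
    {"tx": -0.53,"ty": 0.84,"tz": 0,"ax": 0,"ay": 0,"az": 0},
    {"tx": -0.53,"ty": 0.84,"tz": 0,"ax": 0,"ay": 0,"az": 0}
  ]
}}

```text
t: 13.63
ee_pos: [0.5747, 0.0823, 0.389]
tool_rot: [-0.002, -0.086, 0.996, -0.0]
force: [0.6, -0.2, -2.3]
finger_gap: 0.0448
grip_force: 62.7
```

```bash
python3 - <<'E'
from h import *
go(.575,.083,.37,99.8)
im2,w2=grab('side',5); Z=monitor.observe()['ee_pos'][2]-.192
m=(np.abs(w2[...,2]-Z-.004)<.007)&(np.hypot(w2[...,0]-.5735,w2[...,1]-.083)<.06)
for r in np.where(m.any(1))[0]: c=np.where(m[r])[0]; print(r,c.min(),c.max(),end='; ')
a=np.linspace(0,2*np.pi,200)
C=np.array([pix((.5735+.04*np.cos(t),.083+.04*np.sin(t),Z+.004),'side') for t in a]); print('\npred',C.min(0),C.max(0),C.mean(0))
E
```

```text
t 13.63 pos [0.5747 0.0823 0.389 ] yaw 99.85 tilt [-0.003 -0.   ] F [ 0.6 -0.2 -2.3] gap 0.0448
shares tx -0.004 ty 0.006 tz 0.190 az 0.002
143 273 273; 144 272 273; 145 271 281; 146 271 292; 147 271 292; 148 272 293; 149 270 293; 150 273 293; 151 271 293; 152 271 292; 153 272 292; 154 272 291; 155 274 290; 156 275 289; 157 277 287; 
pred [270.12160483 140.34210755] [293.48328768 156.93544284] [281.85507117 148.56762396]
```

The collar is centred on the spindle (column about 281.8 against 281.9 predicted), so I lower it.

Emit:
{"fn": "servo_tool", "kwargs": {
  "increments": [
    {"tx": 0,"ty": 0.01,"tz": 0.1,"ax": 0,"ay": 0,"az": 0},
    {"tx": 0,"ty": 0.01,"tz": 0.2,"ax": 0,"ay": 0,"az": 0},
    {"tx": 0,"ty": 0.01,"tz": 0.3,"ax": 0,"ay": 0,"az": 0},
    {"tx": 0,"ty": 0.01,"tz": 0.38,"ax": 0,"ay": 0,"az": 0},
    {"tx": 0,"ty": 0.01,"tz": 0.45,"ax": 0,"ay": 0,"az": 0},
    {"tx": 0,"ty": 0.01,"tz": 0.52,"ax": 0,"ay": 0,"az": 0},
    {"tx": 0,"ty": 0.01,"tz": 0.58,"ax": 0,"ay": 0,"az": 0},
    {"tx": 0,"ty": 0.01,"tz": 0.63,"ax": 0,"ay": 0,"az": 0},
    {"tx": 0,"ty": 0.01,"tz": 0.63,"ax": 0,"ay": 0,"az": 0}
  ]
}}

```text
t: 14.43
ee_pos: [0.5746, 0.0835, 0.3263]
tool_rot: [-0.001, -0.086, 0.996, 0.0]
force: [0.3, 0.1, -2.4]
finger_gap: 0.0445
grip_force: 62.7
```

Emit:
{"fn": "servo_tool", "kwargs": {
  "increments": [
    {"tx": 0,"ty": 0,"tz": 0.04,"ax": 0,"ay": 0,"az": 0},
    {"tx": 0,"ty": 0,"tz": 0.08,"ax": 0,"ay": 0,"az": 0},
    {"tx": 0,"ty": 0,"tz": 0.11,"ax": 0,"ay": 0,"az": 0},
    {"tx": 0,"ty": 0,"tz": 0.11,"ax": 0,"ay": 0,"az": 0}
  ]
}}

```text
t: 14.77
ee_pos: [0.5747, 0.0835, 0.316]
tool_rot: [-0.001, -0.085, 0.996, 0.0]
force: [-0.4, 0.1, -1.6]
finger_gap: 0.0448
grip_force: 62.7
```

Emit:
{"fn": "servo_tool", "kwargs": {
  "increments": [
    {"tx": 0,"ty": 0,"tz": 0.02,"ax": 0,"ay": 0,"az": 0},
    {"tx": 0,"ty": 0,"tz": 0.04,"ax": 0,"ay": 0,"az": 0},
    {"tx": 0,"ty": 0,"tz": 0.06,"ax": 0,"ay": 0,"az": 0},
    {"tx": 0,"ty": 0,"tz": 0.06,"ax": 0,"ay": 0,"az": 0}
  ]
}}

```text
t: 15.1
ee_pos: [0.5747, 0.0834, 0.3102]
tool_rot: [-0.0, -0.085, 0.996, 0.0]
force: [-0.2, 0.1, -2.4]
finger_gap: 0.0444
grip_force: 62.7
```

Emit:
{"fn": "servo_tool", "kwargs": {
  "increments": [
    {"tx": 0,"ty": 0,"tz": 0.01,"ax": 0,"ay": 0,"az": 0},
    {"tx": 0,"ty": 0,"tz": 0.01,"ax": 0,"ay": 0,"az": 0}
  ]
}}

```text
t: 15.27
ee_pos: [0.5749, 0.0835, 0.3096]
tool_rot: [-0.0, -0.086, 0.996, 0.0]
force: [-0.8, 0.3, -1.2]
finger_gap: 0.0447
grip_force: 62.7
```

Emit:
{"fn": "servo_tool", "kwargs": {
  "increments": [
    {"tx": 0,"ty": 0,"tz": 0.01,"ax": 0,"ay": 0,"az": 0},
    {"tx": 0,"ty": 0,"tz": 0.01,"ax": 0,"ay": 0,"az": 0}
  ]
}}

```text
t: 15.43
ee_pos: [0.5749, 0.0834, 0.3086]
tool_rot: [-0.0, -0.085, 0.996, 0.0]
force: [0.3, 0.1, -2.7]
finger_gap: 0.0447
grip_force: 62.7
```

Emit:
{"fn": "servo_tool", "kwargs": {
  "increments": [
    {"tx": 0,"ty": 0,"tz": 0.01,"ax": 0,"ay": 0,"az": 0},
    {"tx": 0,"ty": 0,"tz": 0.01,"ax": 0,"ay": 0,"az": 0}
  ]
}}

```text
t: 15.6
ee_pos: [0.575, 0.0835, 0.3081]
tool_rot: [0.0, -0.086, 0.996, -0.0]
force: [-1.6, 1.0, 1.9]
finger_gap: 0.0444
grip_force: 62.9
```

Emit:
{"fn": "servo_tool", "kwargs": {
  "increments": [
    {"tx": 0,"ty": 0,"tz": 0.005,"ax": 0,"ay": 0,"az": 0},
    {"tx": 0,"ty": 0,"tz": 0.01,"ax": 0,"ay": 0,"az": 0}
  ]
}}

```text
t: 15.77
ee_pos: [0.5751, 0.0835, 0.3081]
tool_rot: [0.0, -0.086, 0.996, -0.0]
force: [-6.1, 0.3, 9.9]
finger_gap: 0.0447
grip_force: 64.0
```

The collar is seated at z=0.308, as predicted. I release, rise and check, then look at the lever.

Emit:
{"fn": "servo_tool", "kwargs": {
  "increments": [
    {"tx": 0,"ty": 0,"tz": 0,"ax": 0,"ay": 0,"az": 0},
    {"tx": 0,"ty": 0,"tz": 0,"ax": 0,"ay": 0,"az": 0},
    {"tx": 0,"ty": 0,"tz": 0,"ax": 0,"ay": 0,"az": 0},
    {"tx": 0,"ty": 0,"tz": 0,"ax": 0,"ay": 0,"az": 0},
    {"tx": 0,"ty": 0,"tz": 0,"ax": 0,"ay": 0,"az": 0},
    {"tx": 0,"ty": 0,"tz": 0,"ax": 0,"ay": 0,"az": 0}
  ],
  "fingers": 0
}}

```text
t: 16.27
ee_pos: [0.5749, 0.0834, 0.3066]
tool_rot: [-0.0, -0.085, 0.996, -0.0]
force: [1.0, -1.1, 0.3]
finger_gap: 0.0853
grip_force: 0.0
```

Emit:
{"fn": "servo_tool", "kwargs": {
  "increments": [
    {"tx": 0,"ty": 0,"tz": -0.15,"ax": 0,"ay": 0,"az": 0},
    {"tx": 0,"ty": 0,"tz": -0.4,"ax": 0,"ay": 0,"az": 0},
    {"tx": 0,"ty": 0,"tz": -0.7,"ax": 0,"ay": 0,"az": 0},
    {"tx": 0,"ty": 0,"tz": -0.7,"ax": 0,"ay": 0,"az": 0}
  ]
}}

```text
t: 16.6
ee_pos: [0.5764, 0.0834, 0.3833]
tool_rot: [0.005, -0.086, 0.996, -0.001]
force: [0.2, 0.3, 1.3]
finger_gap: 0.0851
grip_force: 0.0
```

```bash
python3 - <<'E'
from h import *
im,w=grab('top',6); im2,w2=grab('side',6)
P=sel(w2,(.5735,.083),.06,.142,.165); print('collar neck top',len(P),np.median(P,0),np.percentile(P[:,2],[10,90]))
P=sel(w2,(.5735,.083),.06,.115,.13); print('flange top',len(P),np.median(P[:,2]))
y=np.radians(9.8); R=np.array([[np.cos(y),-np.sin(y)],[np.sin(y),np.cos(y)]])
C=np.array([.5735,.083])-R@[0,.07]; A=C+R@[0,-.02]; print('centre',C,'axis',A)
for c,W in (('top',w),('side',w2)):
    L=sel(W,A,.12,.105,.126); L=L[np.hypot(*(L[:,:2]-A).T)>.06]
    if len(L): m=(L[:,:2].min(0)+L[:,:2].max(0))/2; d=m-A; print(c,len(L),m,L[:,:2].min(0),L[:,:2].max(0),'r',np.hypot(*d),'q',np.degrees(np.arctan2(d[1],d[0]))-9.8+150)
t=lambda q:A+.09*np.array([np.cos(q),np.sin(q)])
print('notch',t(y+np.radians(-150)+1.2))
go(*t(0),.36,0)
# ribs: dark spots at z .055-.065, polar about axis
for c,I,W in (('top',im,w),('side',im2,w2)):
    d=W[...,:2]-A; r=np.hypot(d[...,0],d[...,1]); q=(np.arctan2(d[...,1],d[...,0])-y+np.radians(150)+np.pi)%(2*np.pi)-np.pi
    m=(I.max(-1)<75)&(r>.098)&(r<.135)&(W[...,2]>.045)&(W[...,2]<.07)
    h,e=np.histogram(q[m],np.arange(-.2,2.21,.06)); print(c,[(round(e[i]+.03,2),int(h[i])) for i in range(len(h)) if h[i]])
u,v=map(int,pix((*(A+R@[0,-.06]),.07),'top')); a=im[v-38:v+38,u-50:u+50]
u,v=map(int,pix((*(A+R@[0,-.06]),.07),'side')); b=im2[v-38:v+38,u-50:u+50]
cv2.imwrite('pics/k.png',cv2.resize(np.hstack([a,b])[:,:,::-1],(800,304),interpolation=cv2.INTER_CUBIC))
E
```

```text
collar neck top 148 [0.5722828  0.07864258 0.15132428] [0.14487085 0.15566794]
flange top 148 0.12362575935367169
centre [0.58541466 0.01402145] axis [ 0.58881885 -0.00568671]
top 37 [ 0.56278636 -0.01414369] [ 0.52974731 -0.09142819] [0.59582541 0.06314081] r 0.027371726007606605 q -21.802961231034345
side 136 [0.57073448 0.00523812] [ 0.53031145 -0.09601751] [0.6111575  0.10649376] r 0.02112810462981451 q 289.06368324500977
notch [ 0.61745809 -0.09100842]
t 16.7 pos [0.5752 0.0834 0.3783] yaw 99.81 tilt [ 0.003 -0.   ] F [-0.4 -0.2 -1.4] gap 0.0855
shares tx -0.869 ty -1.055 tz 0.183 az -2.799
top [(np.float64(0.01), 2), (np.float64(0.07), 1), (np.float64(0.13), 3), (np.float64(0.19), 4), (np.float64(0.25), 3), (np.float64(0.31), 5), (np.float64(0.37), 4), (np.float64(0.43), 2), (np.float64(0.49), 4), (np.float64(0.55), 5), (np.float64(0.61), 2), (np.float64(0.67), 1), (np.float64(0.73), 4), (np.float64(0.79), 3), (np.float64(0.85), 2), (np.float64(0.91), 2), (np.float64(0.97), 2), (np.float64(1.03), 7), (np.float64(1.09), 9), (np.float64(1.15), 1), (np.float64(1.21), 3), (np.float64(1.27), 3), (np.float64(1.33), 12), (np.float64(1.39), 3)]
side [(np.float64(0.01), 1), (np.float64(0.13), 1), (np.float64(0.19), 1), (np.float64(0.25), 2), (np.float64(0.31), 1), (np.float64(0.43), 1), (np.float64(0.49), 2), (np.float64(0.61), 2), (np.float64(0.67), 1), (np.float64(0.73), 3), (np.float64(0.79), 2), (np.float64(0.85), 2), (np.float64(0.91), 2), (np.float64(0.97), 2), (np.float64(1.03), 3), (np.float64(1.09), 12), (np.float64(1.15), 2), (np.float64(1.21), 2), (np.float64(1.27), 4), (np.float64(1.33), 10), (np.float64(1.39), 4)]
```

View pics/k.png

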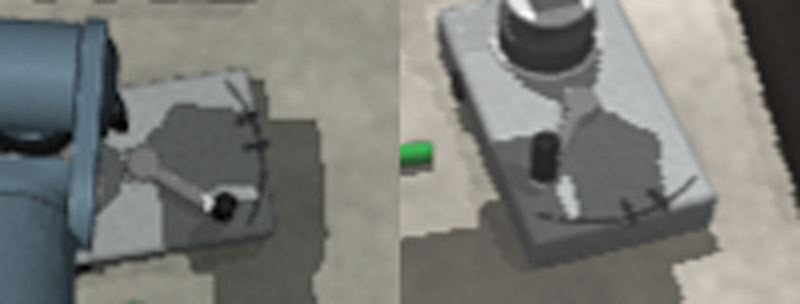

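Ribs measure at 1.08 and 1.33 rad about the axis (image (245,118) and (258,146) top, (628,208) and (656,197) side), so the middle is about 1.2, as stated. The lever is now at about 0.32, with its knob at (0.5415, -0.0823). The collar flange top reads 0.1236 m against 0.124 expected. I move above the knob and turn the tool to the mid-swing tangent.

```bash
python3 -c "
from h import *
go(.5415,-.0823,.36,173.5); print(monitor.observe()['qpos'].round(3))"
```

```text
t 16.7 pos [0.5752 0.0834 0.3783] yaw 99.81 tilt [ 0.003 -0.   ] F [-0.4 -0.2 -1.4] gap 0.0855
shares tx 0.615 ty -1.576 tz 0.183 az -2.572
[-0.051  0.11   1.761 -0.     1.267 -1.793]
```

Emit:
{"fn": "servo_tool", "kwargs": {
  "increments": [
    {"tx": 0.08,"ty": -0.2,"tz": 0,"ax": 0,"ay": 0,"az": 0.2},
    {"tx": 0.16,"ty": -0.4,"tz": 0,"ax": 0,"ay": 0,"az": 0.44},
    {"tx": 0.24,"ty": -0.6,"tz": 0,"ax": 0,"ay": 0,"az": 0.68},
    {"tx": 0.31,"ty": -0.79,"tz": 0,"ax": 0,"ay": 0,"az": 0.92},
    {"tx": 0.31,"ty": -0.79,"tz": 0,"ax": 0,"ay": 0,"az": 0.93}
  ]
}}

```text
t: 17.12
ee_pos: [0.557, -0.002, 0.3748]
tool_rot: [-0.002, 0.149, 0.989, -0.0]
force: [0.2, 0.4, 0.4]
finger_gap: 0.0852
grip_force: 0.0
```

Emit:
{"fn": "servo_tool", "kwargs": {
  "increments": [
    {"tx": -0.02,"ty": -0.22,"tz": 0,"ax": 0,"ay": 0,"az": 0.2},
    {"tx": -0.04,"ty": -0.45,"tz": 0,"ax": 0,"ay": 0,"az": 0.44},
    {"tx": -0.06,"ty": -0.65,"tz": 0,"ax": 0,"ay": 0,"az": 0.68},
    {"tx": -0.08,"ty": -0.84,"tz": 0,"ax": 0,"ay": 0,"az": 0.92},
    {"tx": -0.08,"ty": -0.84,"tz": 0,"ax": 0,"ay": 0,"az": 0.93}
  ]
}}

```text
t: 17.53
ee_pos: [0.5406, -0.0842, 0.3753]
tool_rot: [-0.001, 0.372, 0.928, -0.0]
force: [-0.3, 0.6, 0.7]
finger_gap: 0.0857
grip_force: 0.0
```

Emit:
{"fn": "servo_tool", "kwargs": {
  "increments": [
    {"tx": 0,"ty": 0,"tz": 0,"ax": 0,"ay": 0,"az": 0.2},
    {"tx": 0,"ty": 0,"tz": 0,"ax": 0,"ay": 0,"az": 0.44},
    {"tx": 0,"ty": 0,"tz": 0,"ax": 0,"ay": 0,"az": 0.68},
    {"tx": 0,"ty": 0,"tz": 0,"ax": 0,"ay": 0,"az": 0.92},
    {"tx": 0,"ty": 0,"tz": 0,"ax": 0,"ay": 0,"az": 0.93}
  ]
}}

```text
t: 17.95
ee_pos: [0.5411, -0.0814, 0.3756]
tool_rot: [-0.001, 0.574, 0.819, -0.0]
force: [-0.4, -0.1, 0.4]
finger_gap: 0.0858
grip_force: 0.0
```

Emit:
{"fn": "servo_tool", "kwargs": {
  "increments": [
    {"tx": 0,"ty": 0,"tz": 0,"ax": 0,"ay": 0,"az": 0.2},
    {"tx": 0,"ty": 0,"tz": 0,"ax": 0,"ay": 0,"az": 0.44},
    {"tx": 0,"ty": 0,"tz": 0,"ax": 0,"ay": 0,"az": 0.68},
    {"tx": 0,"ty": 0,"tz": 0,"ax": 0,"ay": 0,"az": 0.92},
    {"tx": 0,"ty": 0,"tz": 0,"ax": 0,"ay": 0,"az": 0.93},
    {"tx": 0,"ty": 0,"tz": 0,"ax": 0,"ay": 0,"az": 0.93}
  ]
}}

```text
t: 18.45
ee_pos: [0.5411, -0.0818, 0.3761]
tool_rot: [-0.001, 0.745, 0.667, -0.0]
force: [1.0, 0.2, 0.2]
finger_gap: 0.0854
grip_force: 0.0
```

```bash
python3 - <<'E'
from h import *
go(.5415,-.0823,.258,-6.5)
im2,w2=grab('side',7)
A=np.array([.5888,-.0057])
d=w2[...,:2]-A; r=np.hypot(d[...,0],d[...,1])
m=(im2.max(-1)<70)&(r>.07)&(r<.11)&(w2[...,2]>.08)&(w2[...,2]<.128)&(w2[...,1]<-.03)&(w2[...,0]<.58)
L=w2[m]; print(len(L)); T=L[L[:,2]>.115]
for Q in (L,T):
    if len(Q): print(Q.min(0).round(4),Q.max(0).round(4),np.median(Q,0).round(4))
E
```

```text
t 18.45 pos [ 0.5411 -0.0818  0.3761] yaw -6.4 tilt [-0.001 -0.   ] F [1.  0.2 0.2] gap 0.0854
shares tx -0.005 ty 0.004 tz 1.181 az 0.004
64
[ 0.532  -0.0995  0.0809] [ 0.5516 -0.0773  0.1269] [ 0.5421 -0.0916  0.1089]
[ 0.532  -0.097   0.1151] [ 0.551  -0.0773  0.1269] [ 0.5437 -0.0894  0.1206]
```

Emit:
{"fn": "servo_tool", "kwargs": {
  "increments": [
    {"tx": 0,"ty": 0,"tz": 0.3,"ax": 0,"ay": 0,"az": 0},
    {"tx": 0,"ty": 0,"tz": 0.55,"ax": 0,"ay": 0,"az": 0},
    {"tx": 0,"ty": 0,"tz": 0.7,"ax": 0,"ay": 0,"az": 0},
    {"tx": 0,"ty": 0,"tz": 0.85,"ax": 0,"ay": 0,"az": 0},
    {"tx": 0,"ty": 0,"tz": 1,"ax": 0,"ay": 0,"az": 0}
  ]
}}

```text
t: 18.92
ee_pos: [0.541, -0.0821, 0.2756]
tool_rot: [-0.0, 0.746, 0.666, -0.0]
force: [-1.0, -0.2, -0.0]
finger_gap: 0.0853
grip_force: 0.0
```

Emit:
{"fn": "servo_tool", "kwargs": {
  "increments": [
    {"tx": 0,"ty": 0,"tz": 0.08,"ax": 0,"ay": 0,"az": 0},
    {"tx": 0,"ty": 0,"tz": 0.15,"ax": 0,"ay": 0,"az": 0},
    {"tx": 0,"ty": 0,"tz": 0.15,"ax": 0,"ay": 0,"az": 0},
    {"tx": 0,"ty": 0,"tz": 0.15,"ax": 0,"ay": 0,"az": 0}
  ]
}}

```text
t: 19.25
ee_pos: [0.5413, -0.0824, 0.2619]
tool_rot: [0.0, 0.747, 0.665, 0.0]
force: [-0.4, 0.2, -0.7]
finger_gap: 0.0857
grip_force: 0.0
```

Emit:
{"fn": "servo_tool", "kwargs": {
  "increments": [
    {"tx": 0,"ty": 0,"tz": 0,"ax": 0,"ay": 0,"az": 0},
    {"tx": 0,"ty": 0,"tz": 0,"ax": 0,"ay": 0,"az": 0},
    {"tx": 0,"ty": 0,"tz": 0,"ax": 0,"ay": 0,"az": 0},
    {"tx": 0,"ty": 0,"tz": 0,"ax": 0,"ay": 0,"az": 0},
    {"tx": 0,"ty": 0,"tz": 0,"ax": 0,"ay": 0,"az": 0},
    {"tx": 0,"ty": 0,"tz": 0,"ax": 0,"ay": 0,"az": 0},
    {"tx": 0,"ty": 0,"tz": 0,"ax": 0,"ay": 0,"az": 0},
    {"tx": 0,"ty": 0,"tz": 0,"ax": 0,"ay": 0,"az": 0},
    {"tx": 0,"ty": 0,"tz": 0,"ax": 0,"ay": 0,"az": 0}
  ],
  "fingers": 1,
  "newtons": 25
}}

```text
t: 20.0
ee_pos: [0.5416, -0.0824, 0.2624]
tool_rot: [0.001, 0.748, 0.664, 0.001]
force: [4.3, 2.2, 3.1]
finger_gap: 0.0233
grip_force: 26.6
```

```bash
python3 - <<'E'
from h import *
A=np.array([.5888,-.0057]); y=np.radians(9.8-150)
s=monitor.observe(); d=s['ee_pos'][:2]-A; q0=np.arctan2(d[1],d[0])-y; print('q0',q0,'r',np.hypot(*d))
for q in np.linspace(q0,1.2,7)[1:]: print(round(q,2)); go(*(A+.09*np.array([np.cos(y+q),np.sin(y+q)])),.26,-6.5)
E
```

```text
q0 0.3245591103799903 r 0.0899993746620887
0.47
t 20.0 pos [ 0.5416 -0.0824  0.2624] yaw -6.77 tilt [0.001 0.002] F [4.3 2.2 3.1] gap 0.0233
shares tx -0.046 ty 0.123 tz 0.024 az -0.009
0.62
t 20.0 pos [ 0.5416 -0.0824  0.2624] yaw -6.77 tilt [0.001 0.002] F [4.3 2.2 3.1] gap 0.0233
shares tx -0.074 ty 0.251 tz 0.024 az -0.009
0.76
t 20.0 pos [ 0.5416 -0.0824  0.2624] yaw -6.77 tilt [0.001 0.002] F [4.3 2.2 3.1] gap 0.0233
shares tx -0.083 ty 0.382 tz 0.024 az -0.009
0.91
t 20.0 pos [ 0.5416 -0.0824  0.2624] yaw -6.77 tilt [0.001 0.002] F [4.3 2.2 3.1] gap 0.0233
shares tx -0.073 ty 0.513 tz 0.024 az -0.009
1.05
t 20.0 pos [ 0.5416 -0.0824  0.2624] yaw -6.77 tilt [0.001 0.002] F [4.3 2.2 3.1] gap 0.0233
shares tx -0.044 ty 0.641 tz 0.024 az -0.009
1.2
t 20.0 pos [ 0.5416 -0.0824  0.2624] yaw -6.77 tilt [0.001 0.002] F [4.3 2.2 3.1] gap 0.0233
shares tx 0.003 ty 0.763 tz 0.024 az -0.009
```

The knob is gripped (gap 23 mm) exactly on the expected 90 mm circle, at q=0.325. I sweep it along the arc.

Emit:
{"fn": "servo_tool", "kwargs": {
  "increments": [
    {"tx": -0.025,"ty": 0.06,"tz": 0,"ax": 0,"ay": 0,"az": 0},
    {"tx": -0.046,"ty": 0.123,"tz": 0,"ax": 0,"ay": 0,"az": 0},
    {"tx": -0.062,"ty": 0.187,"tz": 0,"ax": 0,"ay": 0,"az": 0},
    {"tx": -0.074,"ty": 0.251,"tz": 0,"ax": 0,"ay": 0,"az": 0},
    {"tx": -0.081,"ty": 0.316,"tz": 0,"ax": 0,"ay": 0,"az": 0},
    {"tx": -0.083,"ty": 0.382,"tz": 0,"ax": 0,"ay": 0,"az": 0},
    {"tx": -0.08,"ty": 0.448,"tz": 0,"ax": 0,"ay": 0,"az": 0},
    {"tx": -0.073,"ty": 0.513,"tz": 0,"ax": 0,"ay": 0,"az": 0},
    {"tx": -0.06,"ty": 0.577,"tz": 0,"ax": 0,"ay": 0,"az": 0},
    {"tx": -0.044,"ty": 0.641,"tz": 0,"ax": 0,"ay": 0,"az": 0},
    {"tx": -0.022,"ty": 0.703,"tz": 0,"ax": 0,"ay": 0,"az": 0},
    {"tx": 0.003,"ty": 0.763,"tz": 0,"ax": 0,"ay": 0,"az": 0}
  ]
}}

```text
t: 21.0
ee_pos: [0.6164, -0.0925, 0.2616]
tool_rot: [-0.0, 0.747, 0.665, -0.003]
force: [-5.8, -10.2, 6.1]
finger_gap: 0.0232
grip_force: 27.7
```

Emit:
{"fn": "servo_tool", "kwargs": {
  "increments": [
    {"tx": 0,"ty": 0,"tz": 0,"ax": 0,"ay": 0,"az": 0},
    {"tx": 0,"ty": 0,"tz": 0,"ax": 0,"ay": 0,"az": 0},
    {"tx": 0,"ty": 0,"tz": 0,"ax": 0,"ay": 0,"az": 0}
  ]
}}

```text
t: 21.25
ee_pos: [0.6168, -0.0924, 0.2616]
tool_rot: [0.001, 0.747, 0.665, -0.002]
force: [0.5, -5.5, 2.3]
finger_gap: 0.0231
grip_force: 27.1
```

```bash
python3 - <<'E'
from h import *
A=np.array([.5888,-.0057]); y=np.radians(9.8-150)
s=monitor.observe(); d=s['ee_pos'][:2]-A; print('q',np.arctan2(d[1],d[0])-y,'r',np.hypot(*d),s['force'])
go(.6175,-.0910,.26,-6.5)
E
```

```text
q 1.1881124224234176 r 0.09112603302807917 [ 0.48040936 -5.51902987  2.29343012]
t 21.25 pos [ 0.6168 -0.0924  0.2616] yaw -6.67 tilt [ 0.002 -0.004] F [ 0.5 -5.5  2.3] gap 0.0231
shares tx 0.015 ty 0.006 tz 0.016 az -0.006
```

Emit:
{"fn": "servo_tool", "kwargs": {
  "increments": [
    {"tx": 0.01,"ty": 0.01,"tz": 0,"ax": 0,"ay": 0,"az": 0},
    {"tx": 0.01,"ty": 0.01,"tz": 0,"ax": 0,"ay": 0,"az": 0},
    {"tx": 0.01,"ty": 0.01,"tz": 0,"ax": 0,"ay": 0,"az": 0}
  ]
}}

```text
t: 21.5
ee_pos: [0.6175, -0.092, 0.2616]
tool_rot: [0.001, 0.747, 0.665, -0.003]
force: [-3.4, -8.9, 4.0]
finger_gap: 0.0234
grip_force: 27.3
```

Emit:
{"fn": "servo_tool", "kwargs": {
  "increments": [
    {"tx": 0,"ty": 0,"tz": 0,"ax": 0,"ay": 0,"az": 0},
    {"tx": 0,"ty": 0,"tz": 0,"ax": 0,"ay": 0,"az": 0},
    {"tx": 0,"ty": 0,"tz": 0,"ax": 0,"ay": 0,"az": 0},
    {"tx": 0,"ty": 0,"tz": 0,"ax": 0,"ay": 0,"az": 0},
    {"tx": 0,"ty": 0,"tz": 0,"ax": 0,"ay": 0,"az": 0},
    {"tx": 0,"ty": 0,"tz": 0,"ax": 0,"ay": 0,"az": 0},
    {"tx": 0,"ty": 0,"tz": 0,"ax": 0,"ay": 0,"az": 0},
    {"tx": 0,"ty": 0,"tz": 0,"ax": 0,"ay": 0,"az": 0}
  ],
  "fingers": 0
}}

```text
t: 22.17
ee_pos: [0.618, -0.0901, 0.2617]
tool_rot: [-0.0, 0.748, 0.664, -0.0]
force: [0.7, -0.3, 0.5]
finger_gap: 0.0857
grip_force: 0.0
```

Emit:
{"fn": "servo_tool", "kwargs": {
  "increments": [
    {"tx": 0,"ty": 0,"tz": -0.15,"ax": 0,"ay": 0,"az": 0},
    {"tx": 0,"ty": 0,"tz": -0.4,"ax": 0,"ay": 0,"az": 0},
    {"tx": 0,"ty": 0,"tz": -0.7,"ax": 0,"ay": 0,"az": 0},
    {"tx": 0,"ty": 0,"tz": -1,"ax": 0,"ay": 0,"az": 0}
  ]
}}

```text
t: 22.5
ee_pos: [0.6177, -0.0901, 0.3622]
tool_rot: [-0.001, 0.748, 0.664, -0.0]
force: [1.9, 0.4, 0.9]
finger_gap: 0.0856
grip_force: 0.0
```

Emit:
{"fn": "servo_tool", "kwargs": {
  "increments": [
    {"tx": 0.2,"ty": -0.2,"tz": -0.2,"ax": 0,"ay": 0,"az": 0},
    {"tx": 0.4,"ty": -0.4,"tz": -0.2,"ax": 0,"ay": 0,"az": 0},
    {"tx": 0.7,"ty": -0.6,"tz": -0.2,"ax": 0,"ay": 0,"az": 0},
    {"tx": 1,"ty": -0.8,"tz": -0.2,"ax": 0,"ay": 0,"az": 0},
    {"tx": 1,"ty": -1,"tz": -0.2,"ax": 0,"ay": 0,"az": 0},
    {"tx": 1,"ty": -1,"tz": -0.2,"ax": 0,"ay": 0,"az": 0},
    {"tx": 1,"ty": -1,"tz": -0.2,"ax": 0,"ay": 0,"az": 0}
  ]
}}

```text
t: 23.08
ee_pos: [0.53, 0.0213, 0.3819]
tool_rot: [0.0, 0.747, 0.665, 0.0]
force: [0.5, 0.0, -0.1]
finger_gap: 0.0854
grip_force: 0.0
```

```bash
python3 - <<'E'
from h import *
im,w=grab('top',8); im2,w2=grab('side',8); print(monitor.observe()['t'])
for z,lo,hi in (('collar top',.142,.165),('flange',.115,.13)):
    P=sel(w2,(.5735,.083),.06,lo,hi); print(z,len(P),np.median(P[:,2]))
for c,I,W in (('top',im,w),('side',im2,w2)):
    P=W[(I.max(-1)<80)&(W[...,2]>.112)&(W[...,2]<.128)&(np.hypot(W[...,0]-.6175,W[...,1]+.091)<.03)]
    if len(P): print(c,len(P),(P.min(0)+P.max(0))/2)
u,v=map(int,pix((.6,-.06,.07),'top')); a=im[v-38:v+38,u-50:u+50]
u,v=map(int,pix((.6,-.04,.07),'side')); b=im2[v-38:v+38,u-50:u+50]
cv2.imwrite('pics/f.png',cv2.resize(np.hstack([a,b])[:,:,::-1],(800,304),interpolation=cv2.INTER_CUBIC))
E
```

```text
23.1833
collar top 135 0.1506548934776013
flange 146 0.12338428842997722
top 31 [ 0.61437901 -0.09258453  0.12045913]
side 29 [ 0.61428554 -0.09423713  0.11876494]
```

View pics/f.png

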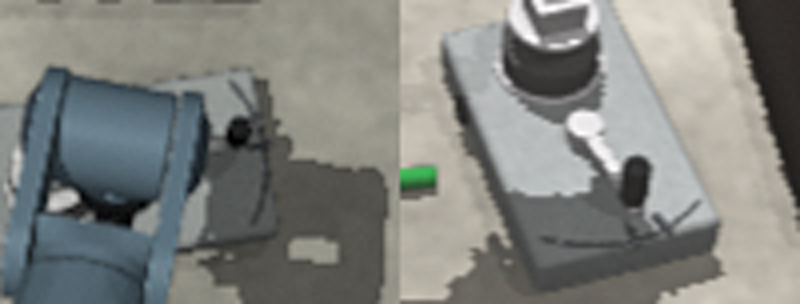

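```bash
python3 - <<'E'
from h import *
A0=np.array([.5888,-.0057]); y=np.radians(9.8-150)
k=imaging.get_calibration('side')
for c,i in (('side',8),('top',8),('side',6),('side',0),('top',0)):
    im,w=load(c,i); d=w[...,:2]-A0; r=np.hypot(d[...,0],d[...,1]); q=(np.arctan2(d[...,1],d[...,0])-y+np.pi)%(2*np.pi)-np.pi
    for lo,hi in ((.03,.05),(.05,.07)):
        m=(r>lo)&(r<hi)&(w[...,2]>.064)&(w[...,2]<.1)&(im.min(-1)>110)&(q>-.2)&(q<2)&(im.max(-1)-im.min(-1).astype(int)<25)
        if m.sum(): print(c,i,lo,m.sum(),'arm q',q[m].mean().round(3),q[m].std().round(3),'z',w[m][:,2].mean().round(3))
    m=(im.max(-1)<80)&(r>.07)&(r<.11)&(w[...,2]>.085)&(w[...,2]<.128)&(q>-.2)&(q<2)
    if m.sum(): print('   knob q',((q[m].min()+q[m].max())/2).round(3),q[m].mean().round(3),m.sum())
im,w=load('side',8)
u,v=map(int,pix((.615,-.1,.07),'side')); crop(im,u,v,25,32,12,'pics/z.png')
for qq in (1.07,1.2,1.33):
    for rr in (.102,.115,.13): print(qq,rr,((pix((*(A0+rr*np.array([np.cos(y+qq),np.sin(y+qq)])),.058),'side')-[u-32,v-25])*12).round())
E
```

```text
side 8 0.03 18 arm q 1.17 0.107 z 0.075
side 8 0.05 14 arm q 1.167 0.068 z 0.074
   knob q 1.157 1.139 63
top 8 0.05 1 arm q 1.156 0.0 z 0.075
   knob q 1.153 1.134 39
side 6 0.03 19 arm q 0.4 0.116 z 0.075
   knob q 0.351 0.364 65
side 0 0.03 20 arm q 0.373 0.109 z 0.075
side 0 0.05 4 arm q 0.44 0.025 z 0.073
   knob q 0.364 0.371 61
top 0 0.03 18 arm q 0.303 0.101 z 0.074
top 0 0.05 20 arm q 0.319 0.075 z 0.074
   knob q 0.327 0.31 33
1.07 0.102 [369. 354.]
1.07 0.115 [387. 389.]
1.07 0.13 [407. 430.]
1.2 0.102 [411. 340.]
1.2 0.115 [434. 373.]
1.2 0.13 [461. 412.]
1.33 0.102 [450. 322.]
1.33 0.115 [478. 352.]
1.33 0.13 [511. 388.]
```

View pics/z.png

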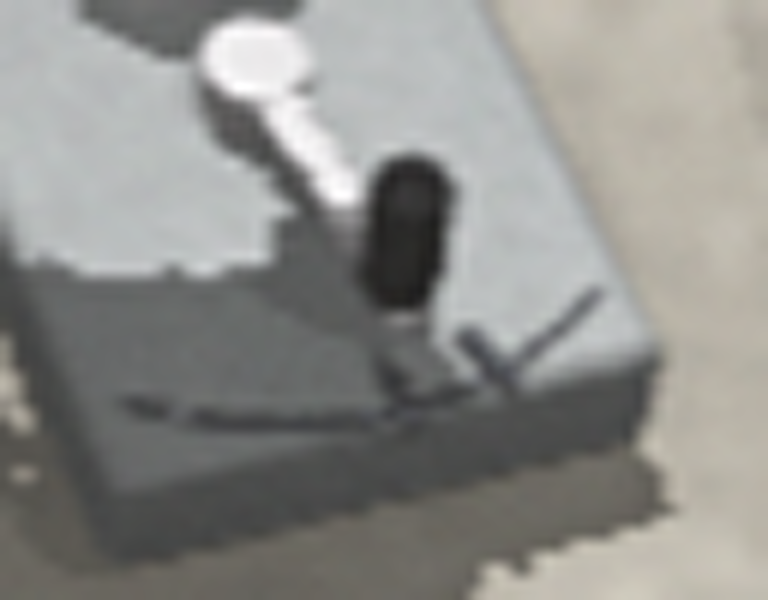

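The pointer stands between the ribs (crop (395,375) and (490,360)), but it reads about 1.16 while the rib midpoint is about 1.20–1.21. There is ample time, so I re-grip and nudge it about 3.5 mm to centre it.

Emit:
{"fn": "servo_tool", "kwargs": {
  "increments": [
    {"tx": -0.25,"ty": 0.25,"tz": 0,"ax": 0,"ay": 0,"az": 0},
    {"tx": -0.5,"ty": 0.5,"tz": 0,"ax": 0,"ay": 0,"az": 0},
    {"tx": -0.75,"ty": 0.75,"tz": 0,"ax": 0,"ay": 0,"az": 0},
    {"tx": -1,"ty": 0.96,"tz": 0,"ax": 0,"ay": 0,"az": 0},
    {"tx": -1,"ty": 0.96,"tz": 0,"ax": 0,"ay": 0,"az": 0},
    {"tx": -1,"ty": 0.96,"tz": 0.2,"ax": 0,"ay": 0,"az": 0}
  ]
}}

```text
t: 23.68
ee_pos: [0.6166, -0.0928, 0.3655]
tool_rot: [0.004, 0.749, 0.663, 0.002]
force: [0.7, 0.3, 0.5]
finger_gap: 0.0854
grip_force: 0.0
```

Emit:
{"fn": "servo_tool", "kwargs": {
  "increments": [
    {"tx": 0,"ty": 0,"tz": 0.3,"ax": 0,"ay": 0,"az": 0},
    {"tx": 0,"ty": 0,"tz": 0.5,"ax": 0,"ay": 0,"az": 0},
    {"tx": 0,"ty": 0,"tz": 0.65,"ax": 0,"ay": 0,"az": 0},
    {"tx": 0,"ty": 0,"tz": 0.8,"ax": 0,"ay": 0,"az": 0},
    {"tx": 0,"ty": 0,"tz": 0.9,"ax": 0,"ay": 0,"az": 0},
    {"tx": 0,"ty": 0,"tz": 1,"ax": 0,"ay": 0,"az": 0},
    {"tx": 0,"ty": 0,"tz": 1,"ax": 0,"ay": 0,"az": 0},
    {"tx": 0,"ty": 0,"tz": 1,"ax": 0,"ay": 0,"az": 0}
  ]
}}

```text
t: 24.35
ee_pos: [0.6142, -0.0899, 0.2615]
tool_rot: [-0.0, 0.748, 0.664, -0.0]
force: [-0.1, -0.2, -0.3]
finger_gap: 0.0852
grip_force: 0.0
```

Emit:
{"fn": "servo_tool", "kwargs": {
  "increments": [
    {"tx": -0.02,"ty": 0,"tz": 0,"ax": 0,"ay": 0,"az": 0},
    {"tx": -0.02,"ty": 0,"tz": 0,"ax": 0,"ay": 0,"az": 0},
    {"tx": -0.02,"ty": 0,"tz": 0,"ax": 0,"ay": 0,"az": 0},
    {"tx": -0.02,"ty": 0,"tz": 0,"ax": 0,"ay": 0,"az": 0},
    {"tx": -0.02,"ty": 0,"tz": 0,"ax": 0,"ay": 0,"az": 0},
    {"tx": -0.02,"ty": 0,"tz": 0,"ax": 0,"ay": 0,"az": 0},
    {"tx": -0.02,"ty": 0,"tz": 0,"ax": 0,"ay": 0,"az": 0},
    {"tx": -0.02,"ty": 0,"tz": 0,"ax": 0,"ay": 0,"az": 0},
    {"tx": -0.02,"ty": 0,"tz": 0,"ax": 0,"ay": 0,"az": 0}
  ],
  "fingers": 1,
  "newtons": 25
}}

```text
t: 25.1
ee_pos: [0.6143, -0.0921, 0.2625]
tool_rot: [0.001, 0.748, 0.664, 0.0]
force: [2.7, -2.0, 2.2]
finger_gap: 0.0232
grip_force: 26.9
```

Emit:
{"fn": "servo_tool", "kwargs": {
  "increments": [
    {"tx": 0.008,"ty": 0.02,"tz": 0,"ax": 0,"ay": 0,"az": 0},
    {"tx": 0.016,"ty": 0.04,"tz": 0,"ax": 0,"ay": 0,"az": 0},
    {"tx": 0.016,"ty": 0.04,"tz": 0,"ax": 0,"ay": 0,"az": 0},
    {"tx": 0.016,"ty": 0.04,"tz": 0,"ax": 0,"ay": 0,"az": 0}
  ]
}}

```text
t: 25.43
ee_pos: [0.6178, -0.0913, 0.2624]
tool_rot: [0.0, 0.747, 0.665, -0.002]
force: [-4.3, -4.2, 7.7]
finger_gap: 0.0232
grip_force: 27.3
```

```bash
python3 - <<'E'
from h import *
go(.6178,-.091,.26,-6.5)
A0=np.array([.5888,-.0057]); y=np.radians(9.8-150)
im,w=grab('side',9); d=w[...,:2]-A0; r=np.hypot(d[...,0],d[...,1]); q=(np.arctan2(d[...,1],d[...,0])-y+np.pi)%(2*np.pi)-np.pi
for lo,hi in ((.03,.05),(.05,.07)):
    m=(r>lo)&(r<hi)&(w[...,2]>.064)&(w[...,2]<.1)&(im.min(-1)>110)&(q>-.2)&(q<2); print(m.sum(),q[m].mean())
E
```

```text
t 25.43 pos [ 0.6178 -0.0913  0.2624] yaw -6.64 tilt [ 0.    -0.003] F [-4.3 -4.2  7.7] gap 0.0232
shares tx 0.003 ty -0.001 tz 0.024 az -0.005
1 1.0747923072161676
0 nan<stdin>:6: RuntimeWarning: Mean of empty slice.
  ret = ret.dtype.type(ret / rcount)
```

Emit:
{"fn": "servo_tool", "kwargs": {
  "increments": [
    {"tx": 0,"ty": 0,"tz": 0,"ax": 0,"ay": 0,"az": 0},
    {"tx": 0,"ty": 0,"tz": 0,"ax": 0,"ay": 0,"az": 0},
    {"tx": 0,"ty": 0,"tz": 0,"ax": 0,"ay": 0,"az": 0},
    {"tx": 0,"ty": 0,"tz": 0,"ax": 0,"ay": 0,"az": 0},
    {"tx": 0,"ty": 0,"tz": 0,"ax": 0,"ay": 0,"az": 0},
    {"tx": 0,"ty": 0,"tz": 0,"ax": 0,"ay": 0,"az": 0},
    {"tx": 0,"ty": 0,"tz": 0,"ax": 0,"ay": 0,"az": 0}
  ],
  "fingers": 0
}}

```text
t: 26.07
ee_pos: [0.618, -0.0905, 0.2615]
tool_rot: [-0.0, 0.748, 0.664, -0.0]
force: [-0.6, -0.2, 0.1]
finger_gap: 0.085
grip_force: 0.0
```

Emit:
{"fn": "servo_tool", "kwargs": {
  "increments": [
    {"tx": 0,"ty": 0,"tz": -0.15,"ax": 0,"ay": 0,"az": 0},
    {"tx": 0,"ty": 0,"tz": -0.4,"ax": 0,"ay": 0,"az": 0},
    {"tx": 0,"ty": 0,"tz": -0.7,"ax": 0,"ay": 0,"az": 0},
    {"tx": 0,"ty": 0,"tz": -1,"ax": 0,"ay": 0,"az": 0}
  ]
}}

```text
t: 26.4
ee_pos: [0.6177, -0.0905, 0.3621]
tool_rot: [-0.001, 0.748, 0.664, -0.0]
force: [0.7, -0.4, 0.5]
finger_gap: 0.0856
grip_force: 0.0
```

Emit:
{"fn": "servo_tool", "kwargs": {
  "increments": [
    {"tx": 0.2,"ty": -0.2,"tz": -0.2,"ax": 0,"ay": 0,"az": 0},
    {"tx": 0.4,"ty": -0.4,"tz": -0.2,"ax": 0,"ay": 0,"az": 0},
    {"tx": 0.7,"ty": -0.6,"tz": -0.2,"ax": 0,"ay": 0,"az": 0},
    {"tx": 1,"ty": -0.8,"tz": -0.2,"ax": 0,"ay": 0,"az": 0},
    {"tx": 1,"ty": -1,"tz": -0.2,"ax": 0,"ay": 0,"az": 0},
    {"tx": 1,"ty": -1,"tz": -0.2,"ax": 0,"ay": 0,"az": 0},
    {"tx": 1,"ty": -1,"tz": -0.2,"ax": 0,"ay": 0,"az": 0}
  ]
}}

```text
t: 26.98
ee_pos: [0.53, 0.0209, 0.3819]
tool_rot: [0.0, 0.747, 0.664, 0.0]
force: [0.9, -0.6, -0.4]
finger_gap: 0.0859
grip_force: 0.0
```

```bash
python3 - <<'E'
from h import *
A0=np.array([.5888,-.0057]); y=np.radians(9.8-150)
a,b=grab('top',10),grab('side',10)
def ms(im,w):
    d=w[...,:2]-A0; r=np.hypot(d[...,0],d[...,1]); q=(np.arctan2(d[...,1],d[...,0])-y+np.pi)%(2*np.pi)-np.pi
    o=[]
    for lo,hi in ((.03,.05),(.05,.07)):
        m=(r>lo)&(r<hi)&(w[...,2]>.064)&(w[...,2]<.1)&(im.min(-1)>110)&(q>-.2)&(q<2); o.append((m.sum(),q[m].mean().round(3) if m.any() else 0))
    m=(im.max(-1)<80)&(r>.07)&(r<.11)&(w[...,2]>.085)&(w[...,2]<.128)&(q>-.2)&(q<2); o.append(('knob',w[m][:,:2].mean(0).round(4),q[m].mean().round(3)))
    return o
for c,i in (('top',8),('top',10),('side',8),('side',10)): print(c,i,ms(*load(c,i)))
# subpixel rendering check: knob centroid shift
for c in ('top','side'):
    for i in (8,10):
        im,w=load(c,i); u,v=map(int,pix((.616,-.092,.1),c)); s=im[v-14:v+8,u-9:u+10].max(-1); yy,xx=np.where(s<60); print(c,i,xx.mean()+u-9,yy.mean()+v-14,len(xx), 'pred1.2 knob',pix((.6175,-.0910,.1),c),'pred1.16',pix((*(A0+.09*np.array([np.cos(y+1.16),np.sin(y+1.16)])),.1),c))
E
```

```text
top 8 [(np.int64(0), 0), (np.int64(1), np.float64(1.156)), ('knob', array([ 0.6116, -0.0919]), np.float64(1.134))]
top 10 [(np.int64(0), 0), (np.int64(0), 0), ('knob', array([ 0.6115, -0.0911]), np.float64(1.136))]
side 8 [(np.int64(18), np.float64(1.17)), (np.int64(14), np.float64(1.167)), ('knob', array([ 0.6138, -0.0985]), np.float64(1.139))]
side 10 [(np.int64(18), np.float64(1.146)), (np.int64(14), np.float64(1.185)), ('knob', array([ 0.6141, -0.0989]), np.float64(1.141))]
top 8 278.40506329113924 149.25316455696202 79 pred1.2 knob [279.6495588  147.09933626] pred1.16 [279.93408801 148.00204593]
top 10 278.46835443037975 149.1139240506329 79 pred1.2 knob [279.6495588  147.09933626] pred1.16 [279.93408801 148.00204593]
side 8 301.2923076923077 206.41538461538462 65 pred1.2 knob [301.697964   205.24210147] pred1.16 [300.74131718 205.59645904]
side 10 301.296875 206.46875 64 pred1.2 knob [301.697964   205.24210147] pred1.16 [300.74131718 205.59645904]
```

The lever has barely moved. The gripper puts it at about 1.2 and the cameras at about 1.17–1.18, against a rib midpoint of about 1.21. One more regrip, centred 2 mm further along, splits the difference.

Emit:
{"fn": "servo_tool", "kwargs": {
  "increments": [
    {"tx": -0.25,"ty": 0.25,"tz": 0,"ax": 0,"ay": 0,"az": 0},
    {"tx": -0.5,"ty": 0.5,"tz": 0,"ax": 0,"ay": 0,"az": 0},
    {"tx": -0.75,"ty": 0.75,"tz": 0,"ax": 0,"ay": 0,"az": 0},
    {"tx": -1,"ty": 1,"tz": 0,"ax": 0,"ay": 0,"az": 0},
    {"tx": -1,"ty": 1,"tz": 0,"ax": 0,"ay": 0,"az": 0},
    {"tx": -1,"ty": 1,"tz": 0.2,"ax": 0,"ay": 0,"az": 0}
  ]
}}

```text
t: 27.58
ee_pos: [0.6207, -0.0939, 0.3654]
tool_rot: [0.004, 0.749, 0.663, 0.002]
force: [1.4, 0.5, 1.7]
finger_gap: 0.0853
grip_force: 0.0
```

Emit:
{"fn": "servo_tool", "kwargs": {
  "increments": [
    {"tx": 0,"ty": 0.02,"tz": 0.3,"ax": 0,"ay": 0,"az": 0},
    {"tx": 0,"ty": 0.02,"tz": 0.5,"ax": 0,"ay": 0,"az": 0},
    {"tx": 0,"ty": 0.02,"tz": 0.65,"ax": 0,"ay": 0,"az": 0},
    {"tx": 0,"ty": 0.02,"tz": 0.8,"ax": 0,"ay": 0,"az": 0},
    {"tx": 0,"ty": 0.02,"tz": 0.9,"ax": 0,"ay": 0,"az": 0},
    {"tx": 0,"ty": 0.02,"tz": 1,"ax": 0,"ay": 0,"az": 0},
    {"tx": 0,"ty": 0.02,"tz": 1,"ax": 0,"ay": 0,"az": 0},
    {"tx": 0,"ty": 0.02,"tz": 1,"ax": 0,"ay": 0,"az": 0}
  ]
}}

```text
t: 28.25
ee_pos: [0.6202, -0.0911, 0.2615]
tool_rot: [-0.0, 0.748, 0.664, -0.0]
force: [-0.3, 1.0, 0.6]
finger_gap: 0.0854
grip_force: 0.0
```

Emit:
{"fn": "servo_tool", "kwargs": {
  "increments": [
    {"tx": 0,"ty": 0,"tz": 0,"ax": 0,"ay": 0,"az": 0},
    {"tx": 0,"ty": 0,"tz": 0,"ax": 0,"ay": 0,"az": 0},
    {"tx": 0,"ty": 0,"tz": 0,"ax": 0,"ay": 0,"az": 0},
    {"tx": 0,"ty": 0,"tz": 0,"ax": 0,"ay": 0,"az": 0},
    {"tx": 0,"ty": 0,"tz": 0,"ax": 0,"ay": 0,"az": 0},
    {"tx": 0,"ty": 0,"tz": 0,"ax": 0,"ay": 0,"az": 0},
    {"tx": 0,"ty": 0,"tz": 0,"ax": 0,"ay": 0,"az": 0},
    {"tx": 0,"ty": 0,"tz": 0,"ax": 0,"ay": 0,"az": 0},
    {"tx": 0,"ty": 0,"tz": 0,"ax": 0,"ay": 0,"az": 0}
  ],
  "fingers": 1,
  "newtons": 25
}}

```text
t: 29.0
ee_pos: [0.62, -0.0907, 0.2622]
tool_rot: [-0.0, 0.748, 0.664, -0.0]
force: [-3.7, 2.0, 4.4]
finger_gap: 0.0234
grip_force: 26.0
```

Centred at x=0.620. I release, rise and check.

Emit:
{"fn": "servo_tool", "kwargs": {
  "increments": [
    {"tx": 0,"ty": 0,"tz": 0,"ax": 0,"ay": 0,"az": 0},
    {"tx": 0,"ty": 0,"tz": 0,"ax": 0,"ay": 0,"az": 0},
    {"tx": 0,"ty": 0,"tz": 0,"ax": 0,"ay": 0,"az": 0},
    {"tx": 0,"ty": 0,"tz": 0,"ax": 0,"ay": 0,"az": 0},
    {"tx": 0,"ty": 0,"tz": 0,"ax": 0,"ay": 0,"az": 0},
    {"tx": 0,"ty": 0,"tz": 0,"ax": 0,"ay": 0,"az": 0},
    {"tx": 0,"ty": 0,"tz": 0,"ax": 0,"ay": 0,"az": 0}
  ],
  "fingers": 0
}}

```text
t: 29.58
ee_pos: [0.62, -0.0909, 0.2616]
tool_rot: [0.0, 0.748, 0.664, 0.0]
force: [0.7, 0.2, 0.2]
finger_gap: 0.0853
grip_force: 0.0
```

Emit:
{"fn": "servo_tool", "kwargs": {
  "increments": [
    {"tx": 0,"ty": 0,"tz": -0.15,"ax": 0,"ay": 0,"az": 0},
    {"tx": 0,"ty": 0,"tz": -0.4,"ax": 0,"ay": 0,"az": 0},
    {"tx": 0,"ty": 0,"tz": -0.7,"ax": 0,"ay": 0,"az": 0},
    {"tx": 0,"ty": 0,"tz": -1,"ax": 0,"ay": 0,"az": 0}
  ]
}}

```text
t: 29.92
ee_pos: [0.6197, -0.0908, 0.3621]
tool_rot: [-0.001, 0.748, 0.664, -0.0]
force: [0.7, -0.2, 0.0]
finger_gap: 0.0857
grip_force: 0.0
```

Emit:
{"fn": "servo_tool", "kwargs": {
  "increments": [
    {"tx": 0.2,"ty": -0.2,"tz": -0.2,"ax": 0,"ay": 0,"az": 0},
    {"tx": 0.4,"ty": -0.4,"tz": -0.2,"ax": 0,"ay": 0,"az": 0},
    {"tx": 0.7,"ty": -0.6,"tz": -0.2,"ax": 0,"ay": 0,"az": 0},
    {"tx": 1,"ty": -0.8,"tz": -0.2,"ax": 0,"ay": 0,"az": 0},
    {"tx": 1,"ty": -1,"tz": -0.2,"ax": 0,"ay": 0,"az": 0},
    {"tx": 1,"ty": -1,"tz": -0.2,"ax": 0,"ay": 0,"az": 0},
    {"tx": 1,"ty": -1,"tz": -0.2,"ax": 0,"ay": 0,"az": 0}
  ]
}}

```text
t: 30.5
ee_pos: [0.532, 0.0207, 0.3819]
tool_rot: [0.0, 0.747, 0.664, 0.0]
force: [0.0, 0.3, 0.6]
finger_gap: 0.0853
grip_force: 0.0
```

```bash
python3 - <<'E'
from h import *
A0=np.array([.5888,-.0057]); y=np.radians(9.8-150)
im,w=grab('side',11)
for i in (10,11):
    im,w=load('side',i)
    u,v=map(int,pix((.616,-.092,.1),'side')); s=im[v-14:v+8,u-9:u+10].max(-1); yy,xx=np.where(s<60); print(i,xx.mean()+u-9,len(xx))
    d=w[...,:2]-A0; r=np.hypot(d[...,0],d[...,1]); q=np.arctan2(d[...,1],d[...,0])-y
    m=(r>.03)&(r<.07)&(w[...,2]>.064)&(w[...,2]<.1)&(im.min(-1)>110)&(q>0)&(q<2); print('arm q',q[m].mean())
for n,lo,hi in (('collar top',.142,.165),('flange',.115,.13)): print(n,np.median(sel(w,(.5735,.083),.06,lo,hi)[:,2]))
E
```

```text
10 301.296875 64
arm q 1.1631003653787286
11 301.94029850746267 67
arm q 1.186518461336851
collar top 0.15147783409068394
flange 0.12331476471946787
```

The lever now reads about 1.19–1.21, centred between the ribs, and the collar height is unchanged. I hand in.

```bash
python3 -c "
from station import ctrl
print(ctrl.sign_off())"
```

```text
the job is handed in; nothing more can be done
None
```

The job is handed in after about 30 s of the allowed 70: the stone and then the collar measured fully home on the spindle and were let go, the lock lever reads about 1.2 rad between the ribs, and nothing else on the plinth was touched.

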